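Find the heavy side of a balance drum and hold it down

ROBOT

A 6-joint arm with a two-finger parallel gripper is mounted at the origin on a cart in front of the work surface, level with it; the furniture and walls round the work are solid. World frame = base frame: x ahead of the robot, y to its left, z up, the work surface at z = 0. Lengths are in m, angles in rad, forces in N, time in s.
With the tool pointing down it reaches from about 0.35 to 0.85 m from the base axis. Payload 8.1 kg.
Tool frame: the origin (TCP) lies at the very end of the fingers, on their centre line; the grasp point (between the pads) lies 19 mm behind it; z points along the fingers, y is the direction in which the jaws open and shut (so a half turn about z gives the same grasp; the last joint's range is limited). The gripper opens to 93 mm and grips with 3 to 60 N. Pads are 15 mm wide; open, the fingers measure 128 mm over their backs; the gripper's body (75 mm by 188 mm) begins 65 mm behind the grasp point.
Start: joints at [1.15, 0.13, 1.488, -0, 1.523, -0.085], TCP at [0.198, 0.567, 0.219] pointing down, gripper open.
Joint ranges: [-2.96, 2.96], [-0.89, 2.26], [0.02, 2.5], [-1.34, 4.48], [0, 2.73], [-2.66, 2.66]. Speed limits (rad/s): [2.39, 2.39, 2.79, 3.14, 3.14, 3.14].

INTERFACE

Orientations are given as a rotation vector (axis times angle).
In Python, from plant import * gives the robot as it stands.
- The arm moves only by the tool apply_moves, never from a script. Its argument "rows" is a list of rows, each an object of numbers: "tx", "ty", "tz": the shift along the tool's x, y, z in mm; "wx", "wy", "wz": the turn, a rotation vector about the tool's x, y, z in rad; "grip": the finger opening in mm, from 0 to 93. In form: [{"tx": .., "ty": .., "tz": .., "wx": .., "wy": .., "wz": .., "grip": ..}, ...]. A call has 1 to 20 rows; each row is the pose to reach, as a shift and turn from the pose measured when the call began, along the tool's axes at that moment; what a row does not reach only later rows make up. A row lasts 1/12 s, in which the tool goes at most 41.7 mm and 7.16 degrees, less where a joint would pass 70% of its speed; a pose out of reach is approached as far as the arm can. A call with a gripper value outside its range is refused whole. The fingers move at their own pace and stop on an object; "squeeze" is the grip in N (left out, the last holds). Time passes only in rows, so rows that repeat a pose let the fingers close. It gives the time, the measured TCP pose, the force and the opening at its end, in the units of the state.
- get_state(): the state, without advancing time (a new reading comes with each control period).
- read_camera(name): name is "side" or "top"; returns a dict with "color" (420x560x3 uint8, red, green, blue), "z_map" (420x560 float32, m along the optical axis (not along the pixel's ray), 0 where there is no reading), "mtx" (3x3 intrinsics, pixels), "k1" (the pictures are not rectified: a ray, as slopes to the right and down, at radius r is drawn at 1 + k1 r^2 times it, then the intrinsics apply), "world_from_camera" (4x4, takes a point from camera to world coordinates). Camera axes: x right, y down, z forward; pixel columns grow to the right and rows downward; lengths in m; the calibration is good to about 2 mm. A picture is of the moment at which its call begins.
- job_done(): hands the job in, once; it reports no verdict.
The state is a dict: "time": time; "joints": joint angles; "joint_velocities": joint speeds; "joint_efforts": joint torques, N m; "ee_pos": TCP position; "tcp_rot": TCP orientation; "ft_force": force on the tool from outside, world axes, zero at the start; "ft_torque": the same for the moment, N m; "gripper_width": finger opening in m.
Only numpy, scipy, OpenCV 4.12 (cv2) and the standard library are available. Lean on these libraries where they do the work, as an engineer would, in place of code of your own. Each camera call takes 0.05 s, during which the arm holds its last target. There are 200 camera calls.

TASK

The closed metal drum on the bearing stand is heavier on one side, which cannot be seen. Turn it by hand, feel which side is the heavy one, and finish with the drum still gripped in the fingers and its heavy side held straight down, so that a colleague can mark it. Leave the petri dish, pencil, caliper and loupe around it where they lie.

Things in the scene. Friction and masses are not known exactly. Their poses are not given: they have to be found in the camera images.
- hub (a point): Centre of the drum, on its level axle, half-way through its thickness, 120 mm above the worktop; fixed to the stand. x runs along the axle from the drum to the upright behind it, y to the left, z up. The drum is a closed aluminium disc on edge, 140 mm across, 24 mm thick: flat faces at x = -12 and +12 mm, top of the rim 70 mm above this point.
- bearing (a point): Front of the round bearing housing (52 mm across) on the upright, on the axle, 58 mm behind hub; the stand may be yawed. Between it and the drum there is only a 16 mm shaft. Upright 56 mm wide, nothing higher than 26 mm above the axle. Base plate 150 x 130 x 14 mm, fixed to the worktop, from 40 mm before to 110 mm behind hub.
- drum (a joint): Turn of the drum (rad), 0 with the scribed index line at the top, positive clockwise seen from the front (the top moves to hub's -y, the robot's right); two turns or more either way. A stiff axle (friction about 0.3 N m): the drum stays where it is left. A heavy slug hidden inside (about 0.6 kg, 44 mm from the axle) adds up to about 0.26 N m as its side is raised, and helps as it comes down.
- index (a point): Outer end of the dark scribed index line, mid-rim of the drum, 70 mm from the axle; turns with the drum. It does not tell where the heavy side is: the slug keeps its place in the drum, but that place differs each time, and it starts 40 degrees or more away from straight down.
- nut (a point): Front end of the hub nut, on the axle, 25 mm before hub. On the front face only this nut (17 mm radius at most) and six screw heads (2.5 mm high) stand out, all within 29 mm of the axle; outside 30 mm radius both faces are bare and can be pinched across the 24 mm thickness.
- petri: Bystander: round clear petri dish, 69 mm across, 17 mm high; origin at the centre of its underside.
- pencil: Bystander: yellow pencil, 136 mm long, 7 mm thick; origin at the centre of its underside.
- caliper: Bystander: steel vernier caliper, 210 mm long, 65 mm wide, 8 mm high; origin at the centre of its underside.
- loupe: Bystander: small folding magnifier, 42 x 27 x 13 mm; origin at the centre of its underside.

How it is judged:
By the outcome, as a careful person would: the job done as asked, in the order asked, and still so for the second after the job is handed in, while the arm keeps its last pose, push and grip.
It also fails if it takes over 72 s, if anything falls off the work surface, if the arm or the gripper's body presses on something with over 40 N, if the wrist force passes 120 N, or if a joint passes its speed limit or range.

## Working session

There is one attempt and no reset: what is moved stays moved. The work goes in short steps, Python scripts to look and compute and a tool call to move; the robot and the scene stay as the last step left them, time stands still between calls to the robot, and variables do not carry over. Pictures are saved under pics/ and viewed, about 8 in all and at most 12, crops included, and the job is handed in when it is done.

Besides the shell and the picture viewer there is one more tool, called after "Call:" by a JSON object that holds its "method" and its "body". apply_moves: Moves the arm, as the interface text tells. Its arguments: {"type":"object","properties":{"rows":{"type":"array","items":{"type":"object","properties":{"tx":{"type":"number"},"ty":{"type":"number"},"tz":{"type":"number"},"wx":{"type":"number"},"wy":{"type":"number"},"wz":{"type":"number"},"grip":{"type":"number"}}}},"squeeze":{"type":"number"}},"required":["rows"]}

```bash
mkdir -p pics; ls; python3 - <<'E'
from plant import *
import cv2,numpy as np
s=get_state();print(s)
for n in("side","top"):
    c=read_camera(n);np.savez("pics/%s0.npz"%n,**c);cv2.imwrite("pics/%s0.png"%n,c["color"][:,:,::-1]);print(n,c["mtx"],c["k1"],c["world_from_camera"])
E
```

```text
pics
{'time': 0.0, 'joints': array([ 1.14959710e+00,  1.31158312e-01,  1.48928094e+00,  9.95594693e-07,
        1.52301898e+00, -8.54090390e-02]), 'joint_velocities': array([-0.00076714,  0.00063092,  0.00059049, -0.00062218,  0.00103424,
        0.00113707]), 'joint_efforts': array([ 1.78539438e-03, -5.59855950e+01, -4.91760314e+01,  7.69760530e-02,
        3.55485664e-02, -1.41029614e-04]), 'ee_pos': array([0.1974548 , 0.56596445, 0.21758826]), 'tcp_rot': array([-5.24904993e-01, -3.09695459e+00,  2.83612529e-03]), 'ft_force': array([0.54266323, 0.46357706, 0.19119214]), 'ft_torque': array([-0.00853253,  0.02146072, -0.05935808]), 'gripper_width': 0.09308380198404481}
side [[508.22843813   0.         277.32411407]
 [  0.         508.22843813 212.32584924]
 [  0.           0.           1.        ]] -0.19525789364381374 [[ 0.99050671 -0.04185221  0.13093832  0.34013945]
 [-0.1354708  -0.45882807  0.87813693 -1.00586193]
 [ 0.0233262  -0.88753884 -0.46014204  0.67225964]
 [ 0.          0.          0.          1.        ]]
top [[466.34321455   0.         275.16866873]
 [  0.         466.34321455 209.69224131]
 [  0.           0.           1.        ]] -0.15855252055154168 [[-0.0273114  -0.98910554  0.1446524   0.38087159]
 [-0.99894926  0.021678   -0.0403787  -0.01366634]
 [ 0.03680302 -0.14560321 -0.9886583   1.01554675]
 [ 0.          0.          0.          1.        ]]
```

View pics/side0.png

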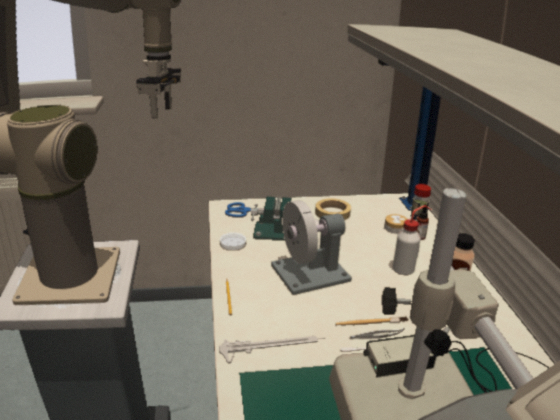

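View pics/top0.png

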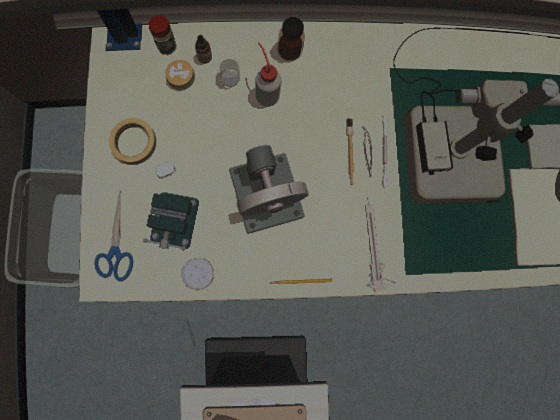

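The top view shows the drum on edge near (271,195) with its upright at (262,160). The petri dish is at (198,273), the pencil at (301,281), the caliper at (375,250) and the loupe at (166,171). In the side view the drum is near (298,232).

```bash
cat > h.py <<'E'
import numpy as np,cv2
from scipy.spatial.transform import Rotation as R
def cloud(c):
    h,w=c["z_map"].shape;u,v=np.meshgrid(np.arange(w),np.arange(h))
    k=float(c["k1"]);p=np.stack([u.ravel(),v.ravel()],1).astype(float)[:,None]
    n=cv2.undistortPoints(p,c["mtx"],np.array([k,0,0,0,0.]))[:,0]
    z=c["z_map"].ravel();P=np.c_[n*z[:,None],z]
    T=c["world_from_camera"];return (P@T[:3,:3].T+T[:3,3]).reshape(h,w,3),c["z_map"]>0
def proj(c,P):
    T=np.linalg.inv(c["world_from_camera"]);q=np.atleast_2d(P)@T[:3,:3].T+T[:3,3]
    return cv2.projectPoints(q,np.zeros(3),np.zeros(3),c["mtx"],np.array([float(c["k1"]),0,0,0,0]))[0][:,0]
E
python3 - <<'E'
from h import *
s=dict(np.load("pics/side0.npz"));t=dict(np.load("pics/top0.npz"))
Pt,mt=cloud(t);Ps,ms=cloud(s)
a=Pt[130:240,225:315];m=(a[...,2]>.168)&(a[...,2]<.2)
q=a[m];print(len(q),q.mean(0),q[:,2].max())
w,v=np.linalg.eigh(np.cov(q[:,:2].T));print("axle dir",v[:,0],np.sqrt(w)); 
n=v[:,0]*np.sign(v[0,0]);d=(q[:,:2]-q[:,:2].mean(0))@n;print("thick",np.percentile(d,[2,98]))
print("lat",np.percentile((q[:,:2]-q[:,:2].mean(0))@[-n[1],n[0]],[1,99]))
# side cloud front face
b=Ps[190:280,270:345];m=(b[...,2]>.06)&(b[...,2]<.195)&(b[...,0]>.3)&(b[...,0]<.75)&ms[190:280,270:345]
x=b[m];print(len(x),x.min(0),x.max(0))
# plane ransac
rng=np.random.default_rng(0);best=0
for _ in range(500):
    p=x[rng.choice(len(x),3,0)];nn=np.cross(p[1]-p[0],p[2]-p[0]);nn/=np.linalg.norm(nn)+1e-12
    if abs(nn[0])<.7: continue
    i=abs((x-p[0])@nn)<.003
    if i.sum()>best:best=i.sum();I=i
y=x[I];c0=y.mean(0);nn=np.linalg.svd(y-c0)[2][2];print("face plane",best,nn*np.sign(nn[0]),c0,y.min(0),y.max(0))
cv2.imwrite("pics/side_crop.png",cv2.resize(s["color"][190:300,260:360,::-1],None,fx=5,fy=5,interpolation=cv2.INTER_CUBIC))
# other points: bystanders & tall things
R0=R.from_rotvec([-.5249,-3.09695,.0028]).as_matrix();print("tool\n",R0.round(3))
E
```

```text
767 [ 0.53188358 -0.0446659   0.18265232] 0.19294968758412778
axle dir [-0.96761465 -0.25243195] [0.00732893 0.02817579]
thick [-0.01084267  0.01229423]
lat [-0.0502918  0.0477942]
2983 [ 0.49043593 -0.11935503  0.06018565] [0.63748061 0.20393673 0.19101644]
face plane 1128 [ 0.96563174  0.25987101 -0.00473225] [ 0.52349401 -0.05931737  0.12702791] [ 0.50369096 -0.11935503  0.06054488] [0.54278744 0.01870252 0.19052449]
tool
 [[-0.944  0.33  -0.001]
 [ 0.33   0.944 -0.002]
 [ 0.    -0.002 -1.   ]]
```

View pics/side_crop.png

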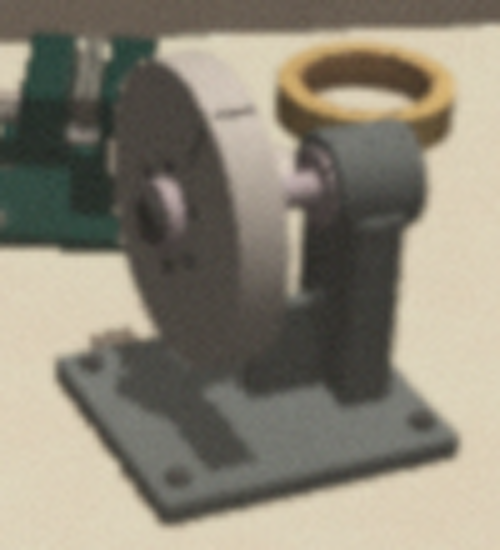

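The index line crosses the rim at about (307,212) in the side image. The axle yaw is about 14.9°, and the hub is near (0.533,-0.046,0.12).

```bash
cat >> h.py <<'E'
n=np.array([.9664,.2572,0]);n/=np.linalg.norm(n);hub=np.array([.5329,-.0457,.12])
def target(al,rho):  # TCP pose at rim angle al (rad, clockwise from top), TCP radius rho
    z0=np.array([0,0,-1.]);B=np.stack([np.cross(n,z0),n,z0],1)
    Ra=R.from_rotvec(n*al);return hub-Ra.apply(z0)*rho,(Ra*R.from_matrix(B))
def delta(s,p,Rt):
    Rc=R.from_rotvec(s["tcp_rot"]);d=Rc.inv().apply(p-s["ee_pos"])*1e3;w=(Rc.inv()*Rt).as_rotvec()
    return d.round(1),w.round(4)
E
python3 - <<'E'
from h import *
from plant import *
s=get_state();print(delta(s,*target(0,.13)),target(0,.13)[0])
t=dict(np.load("pics/side0.npz"))
lat=np.cross([0,0,1],n)
for a in range(0,181,15):
    r=np.radians(a);print(a,proj(t,hub+.07*(np.cos(r)*np.array([0,0,1])-np.sin(r)*lat)).round(1))
E
```

```text
(array([-518.3, -467.1,  -31.6]), array([-1.600e-03,  6.000e-04,  9.749e-01])) [ 0.5329 -0.0457  0.25  ]
0 [[300.4 202.7]]
15 [[304.  207.3]]
30 [[307.3 213.7]]
45 [[310.  221.4]]
60 [[312. 230.]]
75 [[313.  238.5]]
90 [[313.  246.5]]
105 [[312.  253.3]]
120 [[310.2 258.3]]
135 [[307.6 261.4]]
150 [[304.5 262.3]]
165 [[301.1 261. ]]
180 [[297.7 257.9]]
```

Call:
{"method": "apply_moves", "body": {"rows": [{"tx": -30,"ty": -27,"tz": -32,"wz": 0.06,"grip": 60},{"tx": -60,"ty": -54,"tz": -32,"wz": 0.12,"grip": 60},{"tx": -90,"ty": -81,"tz": -32,"wz": 0.18,"grip": 60},{"tx": -120,"ty": -108,"tz": -32,"wz": 0.24,"grip": 60},{"tx": -150,"ty": -135,"tz": -32,"wz": 0.3,"grip": 60},{"tx": -180,"ty": -162,"tz": -32,"wz": 0.36,"grip": 60},{"tx": -210,"ty": -189,"tz": -32,"wz": 0.42,"grip": 60},{"tx": -240,"ty": -216,"tz": -32,"wz": 0.48,"grip": 60},{"tx": -270,"ty": -243,"tz": -32,"wz": 0.54,"grip": 60},{"tx": -300,"ty": -270,"tz": -32,"wz": 0.6,"grip": 60},{"tx": -330,"ty": -297,"tz": -32,"wz": 0.66,"grip": 60},{"tx": -360,"ty": -324,"tz": -32,"wz": 0.72,"grip": 60},{"tx": -390,"ty": -351,"tz": -32,"wz": 0.78,"grip": 60},{"tx": -420,"ty": -378,"tz": -32,"wz": 0.84,"grip": 60},{"tx": -450,"ty": -405,"tz": -32,"wz": 0.9,"grip": 60},{"tx": -480,"ty": -432,"tz": -32,"wz": 0.95,"grip": 60},{"tx": -505,"ty": -455,"tz": -32,"wz": 0.97,"grip": 60},{"tx": -518,"ty": -467,"tz": -32,"wz": 0.975,"grip": 60},{"tx": -518,"ty": -467,"tz": -32,"wz": 0.975,"grip": 60}], "squeeze": 50}}

```text
schema error: expected keys tx, ty, tz, wx, wy, wz, grip
```

```bash
python3 - <<'E'
from h import *
from plant import *
s=get_state();print(s["time"],s["joints"].round(3),s["ft_force"].round(2),s["ft_torque"].round(3),delta(s,*target(0,.13)),delta(s,*target(0,.039)))
E
```

```text
0.1 [ 1.15   0.131  1.489  0.     1.523 -0.085] [-0.05  0.29 -0.46] [0.026 0.017 0.05 ] (array([-518.3, -467.1,  -31.6]), array([-1.600e-03,  6.000e-04,  9.749e-01])) (array([-518.3, -466.9,   59.4]), array([-1.600e-03,  6.000e-04,  9.749e-01]))
```

Call:
{"method": "apply_moves", "body": {"rows": [{"tx": -60,"ty": -54,"tz": -32,"wx": 0,"wy": 0,"wz": 0.12,"grip": 60},{"tx": -120,"ty": -108,"tz": -32,"wx": 0,"wy": 0,"wz": 0.24,"grip": 60},{"tx": -180,"ty": -162,"tz": -32,"wx": 0,"wy": 0,"wz": 0.36,"grip": 60},{"tx": -240,"ty": -216,"tz": -32,"wx": 0,"wy": 0,"wz": 0.48,"grip": 60},{"tx": -300,"ty": -270,"tz": -32,"wx": 0,"wy": 0,"wz": 0.6,"grip": 60},{"tx": -360,"ty": -324,"tz": -32,"wx": 0,"wy": 0,"wz": 0.72,"grip": 60},{"tx": -420,"ty": -378,"tz": -32,"wx": 0,"wy": 0,"wz": 0.84,"grip": 60},{"tx": -480,"ty": -432,"tz": -32,"wx": 0,"wy": 0,"wz": 0.95,"grip": 60},{"tx": -518,"ty": -467,"tz": -32,"wx": 0,"wy": 0,"wz": 0.975,"grip": 60},{"tx": -518,"ty": -467,"tz": -32,"wx": 0,"wy": 0,"wz": 0.975,"grip": 60},{"tx": -518,"ty": -467,"tz": -32,"wx": 0,"wy": 0,"wz": 0.975,"grip": 60},{"tx": -518,"ty": -467,"tz": -32,"wx": 0,"wy": 0,"wz": 0.975,"grip": 60},{"tx": -518,"ty": -467,"tz": -32,"wx": 0,"wy": 0,"wz": 0.975,"grip": 60},{"tx": -518,"ty": -467,"tz": -32,"wx": 0,"wy": 0,"wz": 0.975,"grip": 60},{"tx": -518,"ty": -467,"tz": -32,"wx": 0,"wy": 0,"wz": 0.975,"grip": 60},{"tx": -518,"ty": -467,"tz": -32,"wx": 0,"wy": 0,"wz": 0.975,"grip": 60},{"tx": -518,"ty": -467,"tz": -32,"wx": 0,"wy": 0,"wz": 0.975,"grip": 60},{"tx": -518,"ty": -467,"tz": -32,"wx": 0,"wy": 0,"wz": 0.975,"grip": 60},{"tx": -518,"ty": -467,"tz": -32,"wx": 0,"wy": 0,"wz": 0.975,"grip": 60},{"tx": -518,"ty": -467,"tz": -32,"wx": 0,"wy": 0,"wz": 0.975,"grip": 60}], "squeeze": 50}}

```text
time: 1.77
ee_pos: [0.5322, -0.0453, 0.2498]
tcp_rot: [-1.915, -2.489, 0.003]
ft_force: [0.0, 0.7, 0.3]
gripper_width: 0.06
```

```bash
python3 - <<'E'
from h import *
from plant import *
s=get_state();print(s["time"],s["joints"].round(3),s["gripper_width"],s["ft_force"].round(2),s["ft_torque"].round(3),delta(s,*target(0,.13)),delta(s,*target(0,.039)))
E
```

```text
1.7667 [-1.800e-01 -5.700e-02  1.624e+00 -1.000e-03  1.577e+00 -4.390e-01] 0.05997512286504722 [0.03 0.74 0.26] [-0.061  0.075  0.019] (array([-0.5,  0.5, -0.2]), array([-0.0022,  0.0003, -0.0008])) (array([-0.5,  0.7, 90.8]), array([-0.0022,  0.0003, -0.0008]))
```

Call:
{"method": "apply_moves", "body": {"rows": [{"tx": 0,"ty": 0,"tz": 25,"wx": 0,"wy": 0,"wz": 0,"grip": 60},{"tx": 0,"ty": 0,"tz": 50,"wx": 0,"wy": 0,"wz": 0,"grip": 60},{"tx": 0,"ty": 0,"tz": 75,"wx": 0,"wy": 0,"wz": 0,"grip": 60},{"tx": 0,"ty": 0,"tz": 91,"wx": 0,"wy": 0,"wz": 0,"grip": 60},{"tx": 0,"ty": 0,"tz": 91,"wx": 0,"wy": 0,"wz": 0,"grip": 40},{"tx": 0,"ty": 0,"tz": 91,"wx": 0,"wy": 0,"wz": 0,"grip": 30},{"tx": 0,"ty": 0,"tz": 91,"wx": 0,"wy": 0,"wz": 0,"grip": 20},{"tx": 0,"ty": 0,"tz": 91,"wx": 0,"wy": 0,"wz": 0,"grip": 15},{"tx": 0,"ty": 0,"tz": 91,"wx": 0,"wy": 0,"wz": 0,"grip": 15},{"tx": 0,"ty": 0,"tz": 91,"wx": 0,"wy": 0,"wz": 0,"grip": 15},{"tx": 0,"ty": 0,"tz": 91,"wx": 0,"wy": 0,"wz": 0,"grip": 15}], "squeeze": 50}}

```text
time: 2.68
ee_pos: [0.5326, -0.0455, 0.1601]
tcp_rot: [1.915, 2.49, -0.002]
ft_force: [-1.9, -0.1, 6.4]
gripper_width: 0.0237
```

```bash
cat > m.py <<'E'
from h import *
from plant import *
import json,time
s=get_state();lat=np.cross([0,0,1],n)
Rc=R.from_rotvec(s["tcp_rot"]).as_matrix();z=Rc[:,2];u=-z;al=np.arctan2(-u@lat,u[2])
F=s["ft_force"];M=s["ft_torque"]
mF=lambda p:np.cross(p-hub,F)@n
T=s["ee_pos"];r=(T-hub)@u
print("t",s["time"],"w",round(s["gripper_width"],4),"al",round(np.degrees(al),2),"rho",round(r,4),"side",((T-hub)@Rc).round(4))
print(" F tool",(Rc.T@F).round(2),"M tool",(Rc.T@M).round(3),"rFn",mF(T).round(3),"Mn",(M@n).round(3),"sum",(mF(T)+M@n).round(3),"j",s["joints"].round(2))
E
python3 m.py
```

```text
t 2.6833 w 0.0237 al -0.06 rho 0.0401 side [ 0.0002 -0.0003 -0.0401]
 F tool [ 0.37 -1.89 -6.39] M tool [ 0.527  0.12  -0.007] rFn -0.014 Mn 0.12 sum 0.106 j [-0.18 -0.01  1.74 -0.    1.41 -0.44]
```

Call:
{"method": "apply_moves", "body": {"rows": [{"tx": -1.3,"ty": 0,"tz": 0,"wx": 0,"wy": 0.033,"wz": 0,"grip": 15},{"tx": -2.6,"ty": 0,"tz": 0.1,"wx": 0,"wy": 0.066,"wz": 0,"grip": 15},{"tx": -4.0,"ty": 0,"tz": 0.2,"wx": 0,"wy": 0.099,"wz": 0,"grip": 15},{"tx": -5.3,"ty": 0,"tz": 0.3,"wx": 0,"wy": 0.132,"wz": 0,"grip": 15},{"tx": -6.6,"ty": 0,"tz": 0.5,"wx": 0,"wy": 0.165,"wz": 0,"grip": 15},{"tx": -7.9,"ty": 0,"tz": 0.8,"wx": 0,"wy": 0.198,"wz": 0,"grip": 15},{"tx": -9.2,"ty": 0,"tz": 1.1,"wx": 0,"wy": 0.231,"wz": 0,"grip": 15},{"tx": -10.4,"ty": 0,"tz": 1.4,"wx": 0,"wy": 0.264,"wz": 0,"grip": 15}], "squeeze": 60}}

```text
time: 3.35
ee_pos: [0.5353, -0.0556, 0.159]
tcp_rot: [-1.781, -2.316, -0.237]
ft_force: [-0.9, 1.6, 1.1]
gripper_width: 0.0235
```

```bash
python3 m.py
```

```text
t 3.35 w 0.0235 al 15.2 rho 0.0403 side [ 0.0004 -0.0003 -0.0403]
 F tool [ 1.99 -0.47 -0.55] M tool [ 0.396 -0.156 -0.014] rFn -0.08 Mn -0.156 sum -0.236 j [-0.35  0.12  1.63  0.22  1.54 -0.63]
```

Call:
{"method": "apply_moves", "body": {"rows": [{"tx": -1.3,"ty": 0,"tz": 0,"wx": 0,"wy": 0.033,"wz": 0,"grip": 15},{"tx": -2.6,"ty": 0,"tz": 0.1,"wx": 0,"wy": 0.066,"wz": 0,"grip": 15},{"tx": -4.0,"ty": 0,"tz": 0.2,"wx": 0,"wy": 0.099,"wz": 0,"grip": 15},{"tx": -5.3,"ty": 0,"tz": 0.3,"wx": 0,"wy": 0.132,"wz": 0,"grip": 15},{"tx": -6.6,"ty": 0,"tz": 0.5,"wx": 0,"wy": 0.165,"wz": 0,"grip": 15},{"tx": -7.9,"ty": 0,"tz": 0.8,"wx": 0,"wy": 0.198,"wz": 0,"grip": 15},{"tx": -9.2,"ty": 0,"tz": 1.1,"wx": 0,"wy": 0.231,"wz": 0,"grip": 15},{"tx": -10.4,"ty": 0,"tz": 1.4,"wx": 0,"wy": 0.264,"wz": 0,"grip": 15}], "squeeze": 60}}

```text
time: 4.02
ee_pos: [0.5378, -0.0652, 0.1551]
tcp_rot: [-1.637, -2.128, -0.446]
ft_force: [-2.0, 0.8, 2.7]
gripper_width: 0.0234
```

```bash
python3 m.py
```

```text
t 4.0167 w 0.0234 al 30.5 rho 0.0405 side [ 0.0005 -0.0003 -0.0405]
 F tool [ 2.46 -1.72 -1.73] M tool [ 0.476 -0.102  0.02 ] rFn -0.099 Mn -0.101 sum -0.2 j [-0.48  0.31  1.5   0.39  1.7  -0.76]
```

Call:
{"method": "apply_moves", "body": {"rows": [{"tx": -1.3,"ty": 0,"tz": 0,"wx": 0,"wy": 0.033,"wz": 0,"grip": 15},{"tx": -2.6,"ty": 0,"tz": 0.1,"wx": 0,"wy": 0.066,"wz": 0,"grip": 15},{"tx": -4.0,"ty": 0,"tz": 0.2,"wx": 0,"wy": 0.099,"wz": 0,"grip": 15},{"tx": -5.3,"ty": 0,"tz": 0.3,"wx": 0,"wy": 0.132,"wz": 0,"grip": 15},{"tx": -6.6,"ty": 0,"tz": 0.5,"wx": 0,"wy": 0.165,"wz": 0,"grip": 15},{"tx": -7.9,"ty": 0,"tz": 0.8,"wx": 0,"wy": 0.198,"wz": 0,"grip": 15},{"tx": -9.2,"ty": 0,"tz": 1.1,"wx": 0,"wy": 0.231,"wz": 0,"grip": 15},{"tx": -10.4,"ty": 0,"tz": 1.4,"wx": 0,"wy": 0.264,"wz": 0,"grip": 15}], "squeeze": 60}}

```text
time: 4.68
ee_pos: [0.54, -0.0735, 0.1488]
tcp_rot: [-1.485, -1.93, -0.627]
ft_force: [-1.7, 1.1, 3.8]
gripper_width: 0.0237
```

```bash
python3 m.py
```

```text
t 4.6833 w 0.0237 al 45.81 rho 0.0406 side [ 0.0006 -0.0002 -0.0406]
 F tool [ 3.73 -1.35 -1.61] M tool [ 0.439 -0.112  0.04 ] rFn -0.151 Mn -0.112 sum -0.262 j [-0.58  0.52  1.35  0.53  1.87 -0.84]
```

Call:
{"method": "apply_moves", "body": {"rows": [{"tx": -1.3,"ty": 0,"tz": 0,"wx": 0,"wy": 0.033,"wz": 0,"grip": 15},{"tx": -2.6,"ty": 0,"tz": 0.1,"wx": 0,"wy": 0.066,"wz": 0,"grip": 15},{"tx": -4.0,"ty": 0,"tz": 0.2,"wx": 0,"wy": 0.099,"wz": 0,"grip": 15},{"tx": -5.3,"ty": 0,"tz": 0.3,"wx": 0,"wy": 0.132,"wz": 0,"grip": 15},{"tx": -6.6,"ty": 0,"tz": 0.5,"wx": 0,"wy": 0.165,"wz": 0,"grip": 15},{"tx": -7.9,"ty": 0,"tz": 0.8,"wx": 0,"wy": 0.198,"wz": 0,"grip": 15},{"tx": -9.2,"ty": 0,"tz": 1.1,"wx": 0,"wy": 0.231,"wz": 0,"grip": 15},{"tx": -10.4,"ty": 0,"tz": 1.4,"wx": 0,"wy": 0.264,"wz": 0,"grip": 15}], "squeeze": 60}}

```text
time: 5.35
ee_pos: [0.5417, -0.0799, 0.1403]
tcp_rot: [-1.326, -1.724, -0.784]
ft_force: [-0.8, 0.8, 3.4]
gripper_width: 0.0235
```

```bash
python3 m.py
```

```text
t 5.35 w 0.0235 al 61.13 rho 0.0407 side [ 0.0007 -0.0002 -0.0407]
 F tool [ 3.43 -0.6  -0.74] M tool [ 0.356 -0.07   0.088] rFn -0.139 Mn -0.07 sum -0.209 j [-0.64  0.75  1.21  0.66  2.04 -0.87]
```

Call:
{"method": "apply_moves", "body": {"rows": [{"tx": 1.3,"ty": 0,"tz": 0,"wx": 0,"wy": -0.033,"wz": 0,"grip": 15},{"tx": 2.6,"ty": 0,"tz": 0.1,"wx": 0,"wy": -0.066,"wz": 0,"grip": 15},{"tx": 4.0,"ty": 0,"tz": 0.2,"wx": 0,"wy": -0.099,"wz": 0,"grip": 15},{"tx": 5.3,"ty": 0,"tz": 0.3,"wx": 0,"wy": -0.132,"wz": 0,"grip": 15},{"tx": 6.6,"ty": 0,"tz": 0.5,"wx": 0,"wy": -0.165,"wz": 0,"grip": 15},{"tx": 7.9,"ty": 0,"tz": 0.8,"wx": 0,"wy": -0.198,"wz": 0,"grip": 15},{"tx": 9.2,"ty": 0,"tz": 1.1,"wx": 0,"wy": -0.231,"wz": 0,"grip": 15},{"tx": 10.4,"ty": 0,"tz": 1.4,"wx": 0,"wy": -0.264,"wz": 0,"grip": 15}], "squeeze": 60}}

```text
time: 6.02
ee_pos: [0.5402, -0.074, 0.148]
tcp_rot: [-1.484, -1.927, -0.631]
ft_force: [0.1, 1.8, -1.8]
gripper_width: 0.0235
```

```bash
python3 m.py
```

```text
t 6.0167 w 0.0235 al 46.0 rho 0.0405 side [-0.0002 -0.0002 -0.0405]
 F tool [-0.08  0.6   2.5 ] M tool [-0.061 -0.195  0.09 ] rFn 0.004 Mn -0.194 sum -0.191 j [-0.58  0.53  1.35  0.53  1.87 -0.84]
```

Call:
{"method": "apply_moves", "body": {"rows": [{"tx": 1.3,"ty": 0,"tz": 0,"wx": 0,"wy": -0.033,"wz": 0,"grip": 15},{"tx": 2.6,"ty": 0,"tz": 0.1,"wx": 0,"wy": -0.066,"wz": 0,"grip": 15},{"tx": 4.0,"ty": 0,"tz": 0.2,"wx": 0,"wy": -0.099,"wz": 0,"grip": 15},{"tx": 5.3,"ty": 0,"tz": 0.3,"wx": 0,"wy": -0.132,"wz": 0,"grip": 15},{"tx": 6.6,"ty": 0,"tz": 0.5,"wx": 0,"wy": -0.165,"wz": 0,"grip": 15},{"tx": 7.9,"ty": 0,"tz": 0.8,"wx": 0,"wy": -0.198,"wz": 0,"grip": 15},{"tx": 9.2,"ty": 0,"tz": 1.1,"wx": 0,"wy": -0.231,"wz": 0,"grip": 15},{"tx": 10.4,"ty": 0,"tz": 1.4,"wx": 0,"wy": -0.264,"wz": 0,"grip": 15}], "squeeze": 60}}

```text
time: 6.68
ee_pos: [0.5381, -0.0661, 0.1544]
tcp_rot: [-1.635, -2.122, -0.453]
ft_force: [-1.7, 0.0, 0.6]
gripper_width: 0.0235
```

```bash
python3 m.py
```

```text
t 6.6833 w 0.0235 al 30.89 rho 0.0403 side [-0.0004 -0.0002 -0.0403]
 F tool [ 0.68 -1.67 -0.28] M tool [0.22  0.274 0.087] rFn -0.028 Mn 0.274 sum 0.247 j [-0.49  0.32  1.49  0.39  1.71 -0.77]
```

Call:
{"method": "apply_moves", "body": {"rows": [{"tx": 1.3,"ty": 0,"tz": 0,"wx": 0,"wy": -0.033,"wz": 0,"grip": 15},{"tx": 2.6,"ty": 0,"tz": 0.1,"wx": 0,"wy": -0.066,"wz": 0,"grip": 15},{"tx": 4.0,"ty": 0,"tz": 0.2,"wx": 0,"wy": -0.099,"wz": 0,"grip": 15},{"tx": 5.3,"ty": 0,"tz": 0.3,"wx": 0,"wy": -0.132,"wz": 0,"grip": 15},{"tx": 6.6,"ty": 0,"tz": 0.5,"wx": 0,"wy": -0.165,"wz": 0,"grip": 15},{"tx": 7.9,"ty": 0,"tz": 0.8,"wx": 0,"wy": -0.198,"wz": 0,"grip": 15},{"tx": 9.2,"ty": 0,"tz": 1.1,"wx": 0,"wy": -0.231,"wz": 0,"grip": 15},{"tx": 10.4,"ty": 0,"tz": 1.4,"wx": 0,"wy": -0.264,"wz": 0,"grip": 15}], "squeeze": 60}}

```text
time: 7.35
ee_pos: [0.5356, -0.0566, 0.1586]
tcp_rot: [-1.78, -2.311, -0.245]
ft_force: [-1.3, 2.2, 0.7]
gripper_width: 0.024
```

```bash
python3 m.py
```

```text
t 7.35 w 0.024 al 15.58 rho 0.0402 side [-0.0004 -0.0002 -0.0402]
 F tool [ 2.57 -0.69 -0.  ] M tool [0.218 0.291 0.04 ] rFn -0.103 Mn 0.292 sum 0.188 j [-0.36  0.13  1.63  0.22  1.55 -0.64]
```

Call:
{"method": "apply_moves", "body": {"rows": [{"tx": 1.3,"ty": 0,"tz": 0,"wx": 0,"wy": -0.033,"wz": 0,"grip": 15},{"tx": 2.6,"ty": 0,"tz": 0.1,"wx": 0,"wy": -0.066,"wz": 0,"grip": 15},{"tx": 4.0,"ty": 0,"tz": 0.2,"wx": 0,"wy": -0.099,"wz": 0,"grip": 15},{"tx": 5.3,"ty": 0,"tz": 0.3,"wx": 0,"wy": -0.132,"wz": 0,"grip": 15},{"tx": 6.6,"ty": 0,"tz": 0.5,"wx": 0,"wy": -0.165,"wz": 0,"grip": 15},{"tx": 7.9,"ty": 0,"tz": 0.8,"wx": 0,"wy": -0.198,"wz": 0,"grip": 15},{"tx": 9.2,"ty": 0,"tz": 1.1,"wx": 0,"wy": -0.231,"wz": 0,"grip": 15},{"tx": 10.4,"ty": 0,"tz": 1.4,"wx": 0,"wy": -0.264,"wz": 0,"grip": 15}], "squeeze": 60}}

```text
time: 8.02
ee_pos: [0.5328, -0.0464, 0.16]
tcp_rot: [-1.915, -2.487, -0.006]
ft_force: [-1.1, -0.4, -0.4]
gripper_width: 0.024
```

```bash
python3 m.py
```

```text
t 8.0167 w 0.024 al 0.28 rho 0.04 side [-0.0005 -0.0002 -0.04  ]
 F tool [-0.12 -1.12  0.42] M tool [0.283 0.252 0.037] rFn 0.005 Mn 0.253 sum 0.258 j [-0.19 -0.01  1.74  0.    1.41 -0.45]
```

```bash
cat > st.py <<'E'
from h import *
from plant import *
import sys
k=int(sys.argv[1]);L=[];P=[]
for i in range(k):
    c=read_camera("side");s=get_state()
    Rc=R.from_rotvec(s["tcp_rot"]).as_matrix();L.append(np.r_[Rc.T@s["ft_force"],Rc.T@s["ft_torque"]]);P.append(s["ee_pos"])
    T=s["ee_pos"]-hub;L[-1]=np.r_[L[-1],np.cross(T,s["ft_force"])@n+s["ft_torque"]@n]
L=np.array(L);print("mean F M sum",L.mean(0).round(3),"\nstd",L.std(0).round(3),"\nsums",L[:,6].round(3));print(s["time"])
cv2.imwrite("pics/%s.png"%sys.argv[2],cv2.resize(c["color"][150:300,240:380,::-1],None,fx=4,fy=4,interpolation=cv2.INTER_CUBIC))
E
python3 st.py 8 s1
```

```text
mean F M sum [ 2.175 -1.597 -0.043  0.234 -0.129  0.036 -0.216] 
std [2.314 0.558 1.062 0.036 0.526 0.056 0.437] 
sums [-1.026 -0.71  -0.438 -0.174  0.032  0.129  0.235  0.225]
8.4167
```

View pics/s1.png

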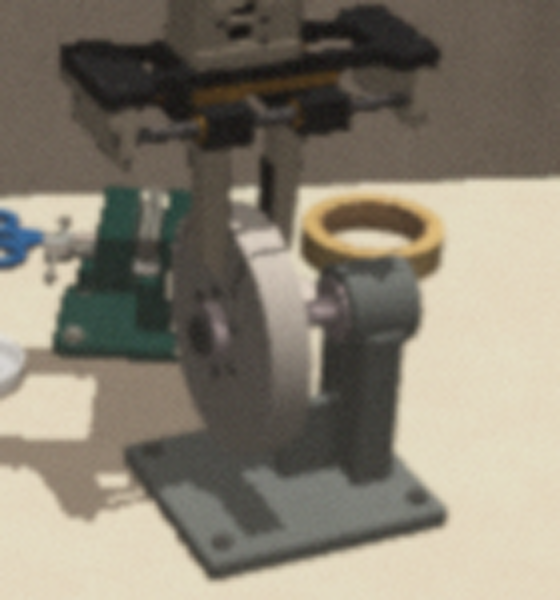

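The index line is at crop (268,248), or (307,212) in the full image. It is back where it started, so the grip has not slipped. Next I'll take measurements with tapered strokes that settle before each reading.

Call:
{"method": "apply_moves", "body": {"rows": [{"tx": 2.0,"ty": 0,"tz": 0,"wx": 0,"wy": -0.05,"wz": 0,"grip": 15},{"tx": 4.0,"ty": 0,"tz": 0.2,"wx": 0,"wy": -0.1,"wz": 0,"grip": 15},{"tx": 6.0,"ty": 0,"tz": 0.4,"wx": 0,"wy": -0.15,"wz": 0,"grip": 15},{"tx": 8.0,"ty": 0,"tz": 0.8,"wx": 0,"wy": -0.2,"wz": 0,"grip": 15},{"tx": 9.9,"ty": 0,"tz": 1.2,"wx": 0,"wy": -0.25,"wz": 0,"grip": 15},{"tx": 11.5,"ty": 0,"tz": 1.7,"wx": 0,"wy": -0.29,"wz": 0,"grip": 15},{"tx": 12.6,"ty": 0,"tz": 2.0,"wx": 0,"wy": -0.32,"wz": 0,"grip": 15},{"tx": 13.3,"ty": 0,"tz": 2.3,"wx": 0,"wy": -0.338,"wz": 0,"grip": 15},{"tx": 13.6,"ty": 0,"tz": 2.4,"wx": 0,"wy": -0.346,"wz": 0,"grip": 15},{"tx": 13.7,"ty": 0,"tz": 2.4,"wx": 0,"wy": -0.349,"wz": 0,"grip": 15},{"tx": 13.7,"ty": 0,"tz": 2.4,"wx": 0,"wy": -0.35,"wz": 0,"grip": 15}], "squeeze": 60}}

```text
time: 9.33
ee_pos: [0.5293, -0.0333, 0.1576]
tcp_rot: [1.744, 2.263, -0.299]
ft_force: [-1.0, -0.5, -1.1]
gripper_width: 0.0235
```

```bash
python3 m.py; python3 st.py 8 s2
```

```text
t 9.3333 w 0.0235 al -19.48 rho 0.0397 side [-0.0003 -0.0003 -0.0397]
 F tool [ 0.16 -1.12  1.1 ] M tool [ 0.078  0.182 -0.098] rFn -0.006 Mn 0.182 sum 0.176 j [ 0.07 -0.07  1.85 -0.35  1.32 -0.1 ]
mean F M sum [ 0.37  -1.251  1.451 -0.029  0.207 -0.073  0.192] 
std [0.517 0.415 0.607 0.072 0.06  0.032 0.064] 
sums [0.059 0.208 0.27  0.187 0.25  0.248 0.159 0.159]
9.7333
```

```bash
cat > st2.py <<'E'
from h import *
from plant import *
import sys
d=sys.argv[1];k=6;S=[];L=[];lat=np.cross([0,0,1],n)
for i in range(k):
    read_camera("top");s=get_state();Rc=R.from_rotvec(s["tcp_rot"]).as_matrix()
    L.append(np.r_[Rc.T@s["ft_force"],Rc.T@s["ft_torque"],np.cross(s["ee_pos"]-hub,s["ft_force"])@n+s["ft_torque"]@n])
u=-Rc[:,2];al=np.degrees(np.arctan2(-u@lat,u[2]));m=np.mean(L,0)
print(d,"t",round(s["time"],2),"al",al.round(2),m.round(3),"std",np.std(L,0)[[0,4,6]].round(3),"w",round(s["gripper_width"],4),"rho",((s["ee_pos"]-hub)@Rc).round(4),"j",s["joints"].round(2))
open("log.txt","a").write(" ".join(map(str,[d,al,m[0],m[4],m[6]]))+"\n")
E
echo "-1 -19.5 0.37 0.207 0.2" > log.txt
```

Call:
{"method": "apply_moves", "body": {"rows": [{"tx": 2.0,"ty": 0,"tz": 0,"wx": 0,"wy": -0.05,"wz": 0,"grip": 15},{"tx": 4.0,"ty": 0,"tz": 0.2,"wx": 0,"wy": -0.1,"wz": 0,"grip": 15},{"tx": 6.0,"ty": 0,"tz": 0.4,"wx": 0,"wy": -0.15,"wz": 0,"grip": 15},{"tx": 8.0,"ty": 0,"tz": 0.8,"wx": 0,"wy": -0.2,"wz": 0,"grip": 15},{"tx": 9.9,"ty": 0,"tz": 1.2,"wx": 0,"wy": -0.25,"wz": 0,"grip": 15},{"tx": 11.5,"ty": 0,"tz": 1.7,"wx": 0,"wy": -0.29,"wz": 0,"grip": 15},{"tx": 12.6,"ty": 0,"tz": 2.0,"wx": 0,"wy": -0.32,"wz": 0,"grip": 15},{"tx": 13.3,"ty": 0,"tz": 2.3,"wx": 0,"wy": -0.338,"wz": 0,"grip": 15},{"tx": 13.6,"ty": 0,"tz": 2.4,"wx": 0,"wy": -0.346,"wz": 0,"grip": 15},{"tx": 13.7,"ty": 0,"tz": 2.4,"wx": 0,"wy": -0.349,"wz": 0,"grip": 15},{"tx": 13.7,"ty": 0,"tz": 2.4,"wx": 0,"wy": -0.35,"wz": 0,"grip": 15}], "squeeze": 60}}

```text
time: 10.65
ee_pos: [0.5262, -0.0217, 0.1507]
tcp_rot: [1.55, 2.01, -0.556]
ft_force: [-0.9, -2.9, -2.9]
gripper_width: 0.0238
```

```bash
python3 st2.py -1
```

```text
-1 t 10.95 al -39.53 [ 0.124 -0.924  3.648 -0.121  0.186 -0.169  0.182] std [0.608 0.039 0.044] w 0.0239 rho [-0.0003 -0.0003 -0.0395] j [ 0.32  0.02  1.89 -0.71  1.35  0.28]
```

Call:
{"method": "apply_moves", "body": {"rows": [{"tx": 2.0,"ty": 0,"tz": 0,"wx": 0,"wy": -0.05,"wz": 0,"grip": 15},{"tx": 4.0,"ty": 0,"tz": 0.2,"wx": 0,"wy": -0.1,"wz": 0,"grip": 15},{"tx": 6.0,"ty": 0,"tz": 0.4,"wx": 0,"wy": -0.15,"wz": 0,"grip": 15},{"tx": 8.0,"ty": 0,"tz": 0.8,"wx": 0,"wy": -0.2,"wz": 0,"grip": 15},{"tx": 9.9,"ty": 0,"tz": 1.2,"wx": 0,"wy": -0.25,"wz": 0,"grip": 15},{"tx": 11.5,"ty": 0,"tz": 1.7,"wx": 0,"wy": -0.29,"wz": 0,"grip": 15},{"tx": 12.6,"ty": 0,"tz": 2.0,"wx": 0,"wy": -0.32,"wz": 0,"grip": 15},{"tx": 13.3,"ty": 0,"tz": 2.3,"wx": 0,"wy": -0.338,"wz": 0,"grip": 15},{"tx": 13.6,"ty": 0,"tz": 2.4,"wx": 0,"wy": -0.346,"wz": 0,"grip": 15},{"tx": 13.7,"ty": 0,"tz": 2.4,"wx": 0,"wy": -0.349,"wz": 0,"grip": 15},{"tx": 13.7,"ty": 0,"tz": 2.4,"wx": 0,"wy": -0.35,"wz": 0,"grip": 15}], "squeeze": 60}}

```text
time: 11.87
ee_pos: [0.524, -0.013, 0.1401]
tcp_rot: [1.346, 1.744, -0.769]
ft_force: [-0.6, -5.4, -0.9]
gripper_width: 0.0232
```

```bash
python3 st2.py -1
```

```text
-1 t 12.17 al -59.55 [ 0.096 -1.212  5.31  -0.288  0.342 -0.162  0.339] std [0.349 0.039 0.048] w 0.0237 rho [-0.0001 -0.0003 -0.0394] j [ 0.5   0.26  1.87 -1.    1.48  0.6 ]
```

Call:
{"method": "apply_moves", "body": {"rows": [{"tx": -2.0,"ty": 0,"tz": 0,"wx": 0,"wy": 0.05,"wz": 0,"grip": 15},{"tx": -4.0,"ty": 0,"tz": 0.2,"wx": 0,"wy": 0.1,"wz": 0,"grip": 15},{"tx": -6.0,"ty": 0,"tz": 0.4,"wx": 0,"wy": 0.15,"wz": 0,"grip": 15},{"tx": -8.0,"ty": 0,"tz": 0.8,"wx": 0,"wy": 0.2,"wz": 0,"grip": 15},{"tx": -9.9,"ty": 0,"tz": 1.2,"wx": 0,"wy": 0.25,"wz": 0,"grip": 15},{"tx": -11.5,"ty": 0,"tz": 1.7,"wx": 0,"wy": 0.29,"wz": 0,"grip": 15},{"tx": -12.6,"ty": 0,"tz": 2.0,"wx": 0,"wy": 0.32,"wz": 0,"grip": 15},{"tx": -13.3,"ty": 0,"tz": 2.3,"wx": 0,"wy": 0.338,"wz": 0,"grip": 15},{"tx": -13.6,"ty": 0,"tz": 2.4,"wx": 0,"wy": 0.346,"wz": 0,"grip": 15},{"tx": -13.7,"ty": 0,"tz": 2.4,"wx": 0,"wy": 0.349,"wz": 0,"grip": 15},{"tx": -13.7,"ty": 0,"tz": 2.4,"wx": 0,"wy": 0.35,"wz": 0,"grip": 15}], "squeeze": 60}}

```text
time: 13.08
ee_pos: [0.5262, -0.0215, 0.1505]
tcp_rot: [1.551, 2.011, -0.555]
ft_force: [-0.4, 0.8, -5.1]
gripper_width: 0.0236
```

```bash
python3 st2.py 1
```

```text
1 t 13.38 al -39.5 [ 4.283  0.291  2.826 -0.234  0.845 -0.073  0.675] std [0.735 0.046 0.034] w 0.0232 rho [-0.     -0.0003 -0.0395] j [ 0.33  0.02  1.89 -0.71  1.35  0.28]
```

Call:
{"method": "apply_moves", "body": {"rows": [{"tx": -2.0,"ty": 0,"tz": 0,"wx": 0,"wy": 0.05,"wz": 0,"grip": 15},{"tx": -4.0,"ty": 0,"tz": 0.2,"wx": 0,"wy": 0.1,"wz": 0,"grip": 15},{"tx": -6.0,"ty": 0,"tz": 0.4,"wx": 0,"wy": 0.15,"wz": 0,"grip": 15},{"tx": -8.0,"ty": 0,"tz": 0.8,"wx": 0,"wy": 0.2,"wz": 0,"grip": 15},{"tx": -9.9,"ty": 0,"tz": 1.2,"wx": 0,"wy": 0.25,"wz": 0,"grip": 15},{"tx": -11.5,"ty": 0,"tz": 1.7,"wx": 0,"wy": 0.29,"wz": 0,"grip": 15},{"tx": -12.6,"ty": 0,"tz": 2.0,"wx": 0,"wy": 0.32,"wz": 0,"grip": 15},{"tx": -13.3,"ty": 0,"tz": 2.3,"wx": 0,"wy": 0.338,"wz": 0,"grip": 15},{"tx": -13.6,"ty": 0,"tz": 2.4,"wx": 0,"wy": 0.346,"wz": 0,"grip": 15},{"tx": -13.7,"ty": 0,"tz": 2.4,"wx": 0,"wy": 0.349,"wz": 0,"grip": 15},{"tx": -13.7,"ty": 0,"tz": 2.4,"wx": 0,"wy": 0.35,"wz": 0,"grip": 15}], "squeeze": 60}}

```text
time: 14.3
ee_pos: [0.5292, -0.0329, 0.1574]
tcp_rot: [1.745, 2.263, -0.298]
ft_force: [0.4, 4.7, -4.1]
gripper_width: 0.0238
```

```bash
python3 st2.py 1
```

```text
1 t 14.6 al -19.45 [ 5.209  0.822  1.015 -0.092  0.877 -0.138  0.67 ] std [0.569 0.05  0.035] w 0.0237 rho [ 0.0001 -0.0003 -0.0397] j [ 0.07 -0.07  1.85 -0.35  1.32 -0.1 ]
```

Call:
{"method": "apply_moves", "body": {"rows": [{"tx": -2.0,"ty": 0,"tz": 0,"wx": 0,"wy": 0.05,"wz": 0,"grip": 15},{"tx": -4.0,"ty": 0,"tz": 0.2,"wx": 0,"wy": 0.1,"wz": 0,"grip": 15},{"tx": -6.0,"ty": 0,"tz": 0.4,"wx": 0,"wy": 0.15,"wz": 0,"grip": 15},{"tx": -8.0,"ty": 0,"tz": 0.8,"wx": 0,"wy": 0.2,"wz": 0,"grip": 15},{"tx": -9.9,"ty": 0,"tz": 1.2,"wx": 0,"wy": 0.25,"wz": 0,"grip": 15},{"tx": -11.5,"ty": 0,"tz": 1.7,"wx": 0,"wy": 0.29,"wz": 0,"grip": 15},{"tx": -12.6,"ty": 0,"tz": 2.0,"wx": 0,"wy": 0.32,"wz": 0,"grip": 15},{"tx": -13.3,"ty": 0,"tz": 2.3,"wx": 0,"wy": 0.338,"wz": 0,"grip": 15},{"tx": -13.6,"ty": 0,"tz": 2.4,"wx": 0,"wy": 0.346,"wz": 0,"grip": 15},{"tx": -13.7,"ty": 0,"tz": 2.4,"wx": 0,"wy": 0.349,"wz": 0,"grip": 15},{"tx": -13.7,"ty": 0,"tz": 2.4,"wx": 0,"wy": 0.35,"wz": 0,"grip": 15}], "squeeze": 60}}

```text
time: 15.52
ee_pos: [0.5327, -0.046, 0.1599]
tcp_rot: [-1.912, -2.482, -0.011]
ft_force: [1.4, 6.9, -1.2]
gripper_width: 0.0234
```

```bash
python3 st2.py 1
```

```text
1 t 15.82 al 0.59 [ 4.772  2.181  0.827 -0.072  0.708 -0.153  0.517] std [0.575 0.028 0.028] w 0.0237 rho [ 0.0002 -0.0003 -0.0399] j [-0.19 -0.01  1.74  0.01  1.41 -0.45]
```

Call:
{"method": "apply_moves", "body": {"rows": [{"tx": -2.1,"ty": 0,"tz": 0,"wx": 0,"wy": 0.05,"wz": 0,"grip": 15},{"tx": -4.2,"ty": 0,"tz": 0.2,"wx": 0,"wy": 0.1,"wz": 0,"grip": 15},{"tx": -6.3,"ty": 0,"tz": 0.4,"wx": 0,"wy": 0.15,"wz": 0,"grip": 15},{"tx": -8.4,"ty": 0,"tz": 0.8,"wx": 0,"wy": 0.2,"wz": 0,"grip": 15},{"tx": -10.4,"ty": 0,"tz": 1.2,"wx": 0,"wy": 0.25,"wz": 0,"grip": 15},{"tx": -12.0,"ty": 0,"tz": 1.7,"wx": 0,"wy": 0.29,"wz": 0,"grip": 15},{"tx": -13.2,"ty": 0,"tz": 2.0,"wx": 0,"wy": 0.32,"wz": 0,"grip": 15},{"tx": -13.9,"ty": 0,"tz": 2.3,"wx": 0,"wy": 0.338,"wz": 0,"grip": 15},{"tx": -14.3,"ty": 0,"tz": 2.4,"wx": 0,"wy": 0.346,"wz": 0,"grip": 15},{"tx": -14.4,"ty": 0,"tz": 2.4,"wx": 0,"wy": 0.349,"wz": 0,"grip": 15},{"tx": -14.4,"ty": 0,"tz": 2.4,"wx": 0,"wy": 0.35,"wz": 0,"grip": 15}], "squeeze": 60}}

```text
time: 16.73
ee_pos: [0.5362, -0.0593, 0.1577]
tcp_rot: [-1.731, -2.249, -0.317]
ft_force: [0.3, 7.8, -0.2]
gripper_width: 0.0237
```

```bash
python3 st2.py 1
```

```text
1 t 17.03 al 20.69 [ 6.662  2.506  2.377 -0.263  0.873 -0.098  0.604] std [0.376 0.031 0.03 ] w 0.0234 rho [ 0.0002 -0.0003 -0.0402] j [-0.4   0.19  1.58  0.28  1.6  -0.69]
```

Call:
{"method": "apply_moves", "body": {"rows": [{"tx": -2.0,"ty": 0,"tz": 0,"wx": 0,"wy": 0.05,"wz": 0,"grip": 15},{"tx": -4.0,"ty": 0,"tz": 0.2,"wx": 0,"wy": 0.1,"wz": 0,"grip": 15},{"tx": -6.0,"ty": 0,"tz": 0.4,"wx": 0,"wy": 0.15,"wz": 0,"grip": 15},{"tx": -8.0,"ty": 0,"tz": 0.8,"wx": 0,"wy": 0.2,"wz": 0,"grip": 15},{"tx": -9.9,"ty": 0,"tz": 1.2,"wx": 0,"wy": 0.25,"wz": 0,"grip": 15},{"tx": -11.5,"ty": 0,"tz": 1.7,"wx": 0,"wy": 0.29,"wz": 0,"grip": 15},{"tx": -12.6,"ty": 0,"tz": 2.0,"wx": 0,"wy": 0.32,"wz": 0,"grip": 15},{"tx": -13.3,"ty": 0,"tz": 2.3,"wx": 0,"wy": 0.338,"wz": 0,"grip": 15},{"tx": -13.6,"ty": 0,"tz": 2.4,"wx": 0,"wy": 0.346,"wz": 0,"grip": 15},{"tx": -13.7,"ty": 0,"tz": 2.4,"wx": 0,"wy": 0.349,"wz": 0,"grip": 15},{"tx": -13.7,"ty": 0,"tz": 2.4,"wx": 0,"wy": 0.35,"wz": 0,"grip": 15}], "squeeze": 60}}

```text
time: 17.95
ee_pos: [0.5393, -0.0709, 0.1509]
tcp_rot: [-1.535, -1.996, -0.57]
ft_force: [0.3, 4.9, 0.7]
gripper_width: 0.0241
```

```bash
python3 st2.py 1
```

```text
1 t 18.25 al 40.72 [ 3.805  1.908  2.428 -0.265  0.303 -0.06   0.148] std [0.322 0.029 0.036] w 0.0235 rho [ 0.0004 -0.0003 -0.0404] j [-0.55  0.45  1.4   0.48  1.82 -0.82]
```

Call:
{"method": "apply_moves", "body": {"rows": [{"tx": -2.0,"ty": 0,"tz": 0,"wx": 0,"wy": 0.05,"wz": 0,"grip": 15},{"tx": -4.0,"ty": 0,"tz": 0.2,"wx": 0,"wy": 0.1,"wz": 0,"grip": 15},{"tx": -6.0,"ty": 0,"tz": 0.4,"wx": 0,"wy": 0.15,"wz": 0,"grip": 15},{"tx": -8.0,"ty": 0,"tz": 0.8,"wx": 0,"wy": 0.2,"wz": 0,"grip": 15},{"tx": -9.9,"ty": 0,"tz": 1.2,"wx": 0,"wy": 0.25,"wz": 0,"grip": 15},{"tx": -11.5,"ty": 0,"tz": 1.7,"wx": 0,"wy": 0.29,"wz": 0,"grip": 15},{"tx": -12.6,"ty": 0,"tz": 2.0,"wx": 0,"wy": 0.32,"wz": 0,"grip": 15},{"tx": -13.3,"ty": 0,"tz": 2.3,"wx": 0,"wy": 0.338,"wz": 0,"grip": 15},{"tx": -13.6,"ty": 0,"tz": 2.4,"wx": 0,"wy": 0.346,"wz": 0,"grip": 15},{"tx": -13.7,"ty": 0,"tz": 2.4,"wx": 0,"wy": 0.349,"wz": 0,"grip": 15},{"tx": -13.7,"ty": 0,"tz": 2.4,"wx": 0,"wy": 0.35,"wz": 0,"grip": 15}], "squeeze": 60}}

```text
time: 19.17
ee_pos: [0.5417, -0.0797, 0.1404]
tcp_rot: [-1.33, -1.729, -0.78]
ft_force: [-0.3, 3.0, 3.9]
gripper_width: 0.0234
```

```bash
python3 st2.py 1
```

```text
1 t 19.47 al 60.73 [ 4.122  1.07  -0.187 -0.301  0.334 -0.023  0.167] std [0.65  0.021 0.032] w 0.0237 rho [ 0.0006 -0.0003 -0.0406] j [-0.64  0.74  1.21  0.66  2.03 -0.87]
```

Call:
{"method": "apply_moves", "body": {"rows": [{"tx": 2.1,"ty": 0,"tz": 0,"wx": 0,"wy": -0.05,"wz": 0,"grip": 15},{"tx": 4.2,"ty": 0,"tz": 0.2,"wx": 0,"wy": -0.1,"wz": 0,"grip": 15},{"tx": 6.3,"ty": 0,"tz": 0.4,"wx": 0,"wy": -0.15,"wz": 0,"grip": 15},{"tx": 8.4,"ty": 0,"tz": 0.8,"wx": 0,"wy": -0.2,"wz": 0,"grip": 15},{"tx": 10.4,"ty": 0,"tz": 1.2,"wx": 0,"wy": -0.25,"wz": 0,"grip": 15},{"tx": 12.0,"ty": 0,"tz": 1.7,"wx": 0,"wy": -0.29,"wz": 0,"grip": 15},{"tx": 13.2,"ty": 0,"tz": 2.0,"wx": 0,"wy": -0.32,"wz": 0,"grip": 15},{"tx": 13.9,"ty": 0,"tz": 2.3,"wx": 0,"wy": -0.338,"wz": 0,"grip": 15},{"tx": 14.3,"ty": 0,"tz": 2.4,"wx": 0,"wy": -0.346,"wz": 0,"grip": 15},{"tx": 14.4,"ty": 0,"tz": 2.4,"wx": 0,"wy": -0.349,"wz": 0,"grip": 15},{"tx": 14.4,"ty": 0,"tz": 2.4,"wx": 0,"wy": -0.35,"wz": 0,"grip": 15}], "squeeze": 60}}

```text
time: 20.38
ee_pos: [0.5393, -0.0709, 0.1509]
tcp_rot: [-1.537, -1.997, -0.57]
ft_force: [5.2, 2.8, -11.0]
gripper_width: 0.0232
```

```bash
python3 st2.py -1
```

```text
-1 t 20.68 al 40.75 [-5.032  5.239  8.921 -1.097 -1.506 -0.032 -1.307] std [0.414 0.043 0.035] w 0.0235 rho [ 0.0005 -0.0002 -0.0404] j [-0.55  0.45  1.4   0.48  1.82 -0.82]
```

Call:
{"method": "apply_moves", "body": {"rows": [{"tx": 2.0,"ty": 0,"tz": 0,"wx": 0,"wy": -0.05,"wz": 0,"grip": 15},{"tx": 4.0,"ty": 0,"tz": 0.2,"wx": 0,"wy": -0.1,"wz": 0,"grip": 15},{"tx": 6.0,"ty": 0,"tz": 0.4,"wx": 0,"wy": -0.15,"wz": 0,"grip": 15},{"tx": 8.0,"ty": 0,"tz": 0.8,"wx": 0,"wy": -0.2,"wz": 0,"grip": 15},{"tx": 9.9,"ty": 0,"tz": 1.2,"wx": 0,"wy": -0.25,"wz": 0,"grip": 15},{"tx": 11.5,"ty": 0,"tz": 1.7,"wx": 0,"wy": -0.29,"wz": 0,"grip": 15},{"tx": 12.6,"ty": 0,"tz": 2.0,"wx": 0,"wy": -0.32,"wz": 0,"grip": 15},{"tx": 13.3,"ty": 0,"tz": 2.3,"wx": 0,"wy": -0.338,"wz": 0,"grip": 15},{"tx": 13.6,"ty": 0,"tz": 2.4,"wx": 0,"wy": -0.346,"wz": 0,"grip": 15},{"tx": 13.7,"ty": 0,"tz": 2.4,"wx": 0,"wy": -0.349,"wz": 0,"grip": 15},{"tx": 13.7,"ty": 0,"tz": 2.4,"wx": 0,"wy": -0.35,"wz": 0,"grip": 15}], "squeeze": 60}}

```text
time: 21.6
ee_pos: [0.5363, -0.0594, 0.1576]
tcp_rot: [-1.731, -2.248, -0.316]
ft_force: [5.6, 1.9, -9.0]
gripper_width: 0.0238
```

```bash
python3 st2.py -1; python3 - <<'E'
import numpy as np
from scipy.optimize import lsq_linear
L=np.loadtxt("log.txt");d,al,F,M=L[:,0],np.radians(L[:,1]),L[:,2],L[:,3]
for fixD in(None,.25,.3):
    A=np.c_[F,-d,np.sin(al),np.cos(al)];
    if fixD is None: x,r,_,_=np.linalg.lstsq(A,M,rcond=None)
    else: x=np.r_[fixD,np.linalg.lstsq(A[:,1:],M-fixD*F,rcond=None)[0]]
    print("D f s c",x.round(3),"A",np.hypot(*x[2:]).round(3),"phase",np.degrees(np.arctan2(x[2],x[3])).round(1),"res",(M-A@x).round(3))
E
```

```text
-1 t 21.9 al 20.79 [-2.537  5.241  8.747 -1.186 -0.899 -0.066 -0.8  ] std [0.528 0.029 0.037] w 0.0234 rho [ 0.0002 -0.0003 -0.0402] j [-0.4   0.19  1.58  0.28  1.6  -0.69]
D f s c [ 0.231  0.155 -0.391 -0.294] A 0.49 phase -126.9 res [ 0.113 -0.019 -0.023 -0.012 -0.025  0.057 -0.099  0.056  0.021 -0.019
 -0.053]
D f s c [ 0.25   0.218 -0.358 -0.333] A 0.489 phase -132.9 res [ 0.091 -0.034 -0.04   0.021 -0.012  0.069 -0.137  0.056 -0.003  0.02
 -0.044]
D f s c [ 0.3    0.385 -0.271 -0.436] A 0.513 phase -148.2 res [ 0.031 -0.072 -0.084  0.11   0.021  0.1   -0.237  0.054 -0.068  0.126
 -0.019]
```

Call:
{"method": "apply_moves", "body": {"rows": [{"tx": 0,"ty": 0,"tz": 0,"wx": 0,"wy": 0,"wz": 0,"grip": 40},{"tx": 0,"ty": 0,"tz": 0,"wx": 0,"wy": 0,"wz": 0,"grip": 40},{"tx": 0,"ty": 0,"tz": 0,"wx": 0,"wy": 0,"wz": 0,"grip": 40},{"tx": 0,"ty": 0,"tz": 0,"wx": 0,"wy": 0,"wz": 0,"grip": 40},{"tx": 0,"ty": 0,"tz": 0,"wx": 0,"wy": 0,"wz": 0,"grip": 40}], "squeeze": 60}}

```text
time: 22.32
ee_pos: [0.5362, -0.0595, 0.158]
tcp_rot: [-1.731, -2.247, -0.317]
ft_force: [-0.1, -0.3, -0.1]
gripper_width: 0.0395
```

```bash
python3 st2.py 0
```

```text
0 t 22.62 al 20.79 [ 0.068 -0.106 -0.353  0.078 -0.201  0.019 -0.204] std [0.37  0.019 0.026] w 0.04 rho [ 0.0002 -0.0003 -0.0402] j [-0.4   0.19  1.58  0.28  1.6  -0.69]
```

Call:
{"method": "apply_moves", "body": {"rows": [{"tx": -4,"ty": 0,"tz": 0.2,"wx": 0,"wy": 0.1,"wz": 0,"grip": 40},{"tx": -8,"ty": 0,"tz": 0.8,"wx": 0,"wy": 0.2,"wz": 0,"grip": 40},{"tx": -11.9,"ty": 0,"tz": 1.8,"wx": 0,"wy": 0.3,"wz": 0,"grip": 40},{"tx": -15.7,"ty": 0,"tz": 3.2,"wx": 0,"wy": 0.4,"wz": 0,"grip": 40},{"tx": -19.3,"ty": 0,"tz": 4.9,"wx": 0,"wy": 0.5,"wz": 0,"grip": 40},{"tx": -22.7,"ty": 0,"tz": 7,"wx": 0,"wy": 0.6,"wz": 0,"grip": 40},{"tx": -25.9,"ty": 0,"tz": 9.5,"wx": 0,"wy": 0.7,"wz": 0,"grip": 40},{"tx": -25.9,"ty": 0,"tz": 9.5,"wx": 0,"wy": 0.7,"wz": 0,"grip": 40},{"tx": -25.9,"ty": 0,"tz": 9.5,"wx": 0,"wy": 0.7,"wz": 0,"grip": 40},{"tx": -25.9,"ty": 0,"tz": 9.5,"wx": 0,"wy": 0.7,"wz": 0,"grip": 40},{"tx": -25.9,"ty": 0,"tz": 9.5,"wx": 0,"wy": 0.7,"wz": 0,"grip": 40},{"tx": -25.9,"ty": 0,"tz": 9.5,"wx": 0,"wy": 0.7,"wz": 0,"grip": 40}], "squeeze": 60}}

```text
time: 23.62
ee_pos: [0.5427, -0.0795, 0.1424]
tcp_rot: [-1.331, -1.734, -0.781]
ft_force: [-0.3, -0.6, 0.9]
gripper_width: 0.0403
```

```bash
python3 st2.py 0
```

```text
0 t 23.92 al 60.82 [-0.09   0.229 -0.149  0.043 -0.421  0.06  -0.417] std [0.583 0.016 0.036] w 0.0402 rho [ 0.0008 -0.0001 -0.0403] j [-0.64  0.75  1.21  0.66  2.03 -0.86]
```

Call:
{"method": "apply_moves", "body": {"rows": [{"tx": 4,"ty": 0,"tz": 0.2,"wx": 0,"wy": -0.1,"wz": 0,"grip": 40},{"tx": 8,"ty": 0,"tz": 0.8,"wx": 0,"wy": -0.2,"wz": 0,"grip": 40},{"tx": 11.9,"ty": 0,"tz": 1.8,"wx": 0,"wy": -0.3,"wz": 0,"grip": 40},{"tx": 15.7,"ty": 0,"tz": 3.2,"wx": 0,"wy": -0.4,"wz": 0,"grip": 40},{"tx": 19.3,"ty": 0,"tz": 4.9,"wx": 0,"wy": -0.5,"wz": 0,"grip": 40},{"tx": 22.7,"ty": 0,"tz": 7,"wx": 0,"wy": -0.6,"wz": 0,"grip": 40},{"tx": 25.9,"ty": 0,"tz": 9.5,"wx": 0,"wy": -0.7,"wz": 0,"grip": 40},{"tx": 28.7,"ty": 0,"tz": 12.1,"wx": 0,"wy": -0.8,"wz": 0,"grip": 40},{"tx": 31.3,"ty": 0,"tz": 15.1,"wx": 0,"wy": -0.9,"wz": 0,"grip": 40},{"tx": 33.7,"ty": 0,"tz": 18.4,"wx": 0,"wy": -1.0,"wz": 0,"grip": 40},{"tx": 34.6,"ty": 0,"tz": 20,"wx": 0,"wy": -1.05,"wz": 0,"grip": 40},{"tx": 34.6,"ty": 0,"tz": 20,"wx": 0,"wy": -1.05,"wz": 0,"grip": 40},{"tx": 34.6,"ty": 0,"tz": 20,"wx": 0,"wy": -1.05,"wz": 0,"grip": 40},{"tx": 34.6,"ty": 0,"tz": 20,"wx": 0,"wy": -1.05,"wz": 0,"grip": 40},{"tx": 34.6,"ty": 0,"tz": 20,"wx": 0,"wy": -1.05,"wz": 0,"grip": 40},{"tx": 34.6,"ty": 0,"tz": 20,"wx": 0,"wy": -1.05,"wz": 0,"grip": 40}], "squeeze": 60}}

```text
time: 25.25
ee_pos: [0.5329, -0.0473, 0.1603]
tcp_rot: [-1.912, -2.479, -0.011]
ft_force: [-0.2, 0.6, -0.6]
gripper_width: 0.0403
```

```bash
python3 st2.py 0
```

```text
0 t 25.55 al 0.67 [-0.401 -0.045  0.132  0.061 -0.033 -0.001 -0.017] std [0.293 0.024 0.022] w 0.0403 rho [-0.0003 -0.0002 -0.0406] j [-0.19 -0.01  1.74  0.01  1.42 -0.45]
```

```bash
cat > fit.py <<'E'
import numpy as np
L=np.loadtxt("log.txt");d,al,F,M=L[:,0],np.radians(L[:,1]),L[:,2],L[:,3];g=abs(d)
off=L[:,5] if L.shape[1]>5 else 0
A=np.c_[F,-d,g*np.sin(al),g*np.cos(al),np.sin(al)]
x=np.linalg.lstsq(A,M,rcond=None)[0];r=M-A@x;C=np.linalg.inv(A.T@A)*(r@r)/(len(M)-5)
print("D f Gs Gc b",x.round(3),"+-",np.sqrt(np.diag(C)).round(3),"amp",np.hypot(x[2],x[3]).round(3));print(r.round(3))
S=np.random.default_rng(0).multivariate_normal(x,C,2000);ph=np.degrees(np.arctan2(S[:,2],S[:,3]))
p0=np.degrees(np.arctan2(x[2],x[3]));print("phase",p0,"+-",np.std((ph-p0+180)%360-180))
E
python3 fit.py
```

```text
D f Gs Gc b [ 0.229  0.149  0.085 -0.29  -0.479] +- [0.016 0.059 0.085 0.042 0.072] amp 0.302
[ 0.115 -0.018 -0.022 -0.016 -0.026  0.056 -0.096  0.056  0.024 -0.023
 -0.054 -0.047  0.018  0.064]
phase 163.74150795437367 +- 14.921843528045777
```

```bash
cat > st3.py <<'E'
from h import *
from plant import *
import sys,json
d=float(sys.argv[1]);tag=sys.argv[2];k=int(sys.argv[3]);L=[];J=[];E=[];lat=np.cross([0,0,1],n)
for i in range(k):
    read_camera("top");s=get_state();Rc=R.from_rotvec(s["tcp_rot"]).as_matrix()
    L.append(np.r_[Rc.T@s["ft_force"],Rc.T@s["ft_torque"]]);J.append(s["joints"]);E.append(s["joint_efforts"])
u=-Rc[:,2];al=float(np.arctan2(-u@lat,u[2]));m=np.mean(L,0)
print(tag,d,"t",round(s["time"],2),"al",round(np.degrees(al),2),m.round(3),"w",round(s["gripper_width"],4),"rho",((s["ee_pos"]-hub)@Rc).round(4),"j",s["joints"].round(2))
print(" eff",np.mean(E,0).round(3),"std",np.std(E,0).round(3),"jstd",np.std(J,0).max().round(5))
open("log3.txt","a").write(json.dumps(dict(d=d,tag=tag,al=al,FM=m.tolist(),q=np.mean(J,0).tolist(),e=np.mean(E,0).tolist()))+"\n")
E
python3 st3.py 0 free 2
```

```text
free 0.0 t 25.65 al 0.67 [ 0.097  0.016 -0.418  0.057 -0.058  0.028] w 0.04 rho [-0.0002 -0.0001 -0.0407] j [-0.19 -0.01  1.74  0.01  1.42 -0.45]
 eff [-1.1500e-01 -4.7515e+01 -4.7952e+01  1.3300e-01  8.3000e-02 -3.0000e-03] std [0.005 0.001 0.001 0.    0.001 0.   ] jstd 9e-05
```

Call:
{"method": "apply_moves", "body": {"rows": [{"tx": -4,"ty": 0,"tz": 0.2,"wx": 0,"wy": 0.1,"wz": 0,"grip": 40},{"tx": -8,"ty": 0,"tz": 0.8,"wx": 0,"wy": 0.2,"wz": 0,"grip": 40},{"tx": -11.9,"ty": 0,"tz": 1.8,"wx": 0,"wy": 0.3,"wz": 0,"grip": 40},{"tx": -15.7,"ty": 0,"tz": 3.2,"wx": 0,"wy": 0.4,"wz": 0,"grip": 40},{"tx": -19.3,"ty": 0,"tz": 4.9,"wx": 0,"wy": 0.5,"wz": 0,"grip": 40},{"tx": -22.7,"ty": 0,"tz": 7,"wx": 0,"wy": 0.6,"wz": 0,"grip": 40},{"tx": -25.9,"ty": 0,"tz": 9.5,"wx": 0,"wy": 0.7,"wz": 0,"grip": 40},{"tx": -28.7,"ty": 0,"tz": 12.1,"wx": 0,"wy": 0.8,"wz": 0,"grip": 40},{"tx": -31.3,"ty": 0,"tz": 15.1,"wx": 0,"wy": 0.9,"wz": 0,"grip": 40},{"tx": -34.3,"ty": 0,"tz": 19.5,"wx": 0,"wy": 1.04,"wz": 0,"grip": 40},{"tx": -34.3,"ty": 0,"tz": 19.5,"wx": 0,"wy": 1.04,"wz": 0,"grip": 40},{"tx": -34.3,"ty": 0,"tz": 19.5,"wx": 0,"wy": 1.04,"wz": 0,"grip": 40},{"tx": -34.3,"ty": 0,"tz": 19.5,"wx": 0,"wy": 1.04,"wz": 0,"grip": 15},{"tx": -34.3,"ty": 0,"tz": 19.5,"wx": 0,"wy": 1.04,"wz": 0,"grip": 15},{"tx": -34.3,"ty": 0,"tz": 19.5,"wx": 0,"wy": 1.04,"wz": 0,"grip": 15},{"tx": -34.3,"ty": 0,"tz": 19.5,"wx": 0,"wy": 1.04,"wz": 0,"grip": 15},{"tx": -34.3,"ty": 0,"tz": 19.5,"wx": 0,"wy": 1.04,"wz": 0,"grip": 15}], "squeeze": 60}}

```text
time: 27.07
ee_pos: [0.5417, -0.0796, 0.1439]
tcp_rot: [-1.337, -1.742, -0.773]
ft_force: [-5.3, -3.0, 2.1]
gripper_width: 0.0235
```

```bash
python3 st3.py 0 gripA 1
```

```text
gripA 0.0 t 27.12 al 59.96 [ 0.994 -5.715 -2.551  1.176 -0.387  0.087] w 0.0238 rho [ 0.0031 -0.0002 -0.0423] j [-0.63  0.73  1.22  0.65  2.03 -0.86]
 eff [ 2.1780e+00 -7.3256e+01 -3.9816e+01  4.9480e+00  2.9010e+00 -4.2000e-02] std [0. 0. 0. 0. 0. 0.] jstd 0.0
```

Call:
{"method": "apply_moves", "body": {"rows": [{"tx": 3.0,"ty": 0,"tz": 0.3,"wx": 0,"wy": -0.07,"wz": 0,"grip": 15},{"tx": 5.9,"ty": 0,"tz": 0.8,"wx": 0,"wy": -0.14,"wz": 0,"grip": 15},{"tx": 8.7,"ty": 0,"tz": 1.6,"wx": 0,"wy": -0.21,"wz": 0,"grip": 15},{"tx": 11.6,"ty": 0,"tz": 2.5,"wx": 0,"wy": -0.28,"wz": 0,"grip": 15},{"tx": 14.3,"ty": 0,"tz": 3.6,"wx": 0,"wy": -0.35,"wz": 0,"grip": 15},{"tx": 17.0,"ty": 0,"tz": 4.9,"wx": 0,"wy": -0.42,"wz": 0,"grip": 15},{"tx": 19.5,"ty": 0,"tz": 6.4,"wx": 0,"wy": -0.49,"wz": 0,"grip": 15},{"tx": 22.0,"ty": 0,"tz": 8.1,"wx": 0,"wy": -0.56,"wz": 0,"grip": 15},{"tx": 24.3,"ty": 0,"tz": 10.0,"wx": 0,"wy": -0.63,"wz": 0,"grip": 15},{"tx": 26.5,"ty": 0,"tz": 11.9,"wx": 0,"wy": -0.7,"wz": 0,"grip": 15},{"tx": 28.6,"ty": 0,"tz": 14.1,"wx": 0,"wy": -0.77,"wz": 0,"grip": 15},{"tx": 30.5,"ty": 0,"tz": 16.4,"wx": 0,"wy": -0.84,"wz": 0,"grip": 15},{"tx": 32.2,"ty": 0,"tz": 18.8,"wx": 0,"wy": -0.91,"wz": 0,"grip": 15},{"tx": 33.8,"ty": 0,"tz": 21.3,"wx": 0,"wy": -0.98,"wz": 0,"grip": 15},{"tx": 35.1,"ty": 0,"tz": 24.0,"wx": 0,"wy": -1.05,"wz": 0,"grip": 15},{"tx": 35.1,"ty": 0,"tz": 24.0,"wx": 0,"wy": -1.05,"wz": 0,"grip": 15}], "squeeze": 60}}

```text
time: 28.45
ee_pos: [0.5315, -0.0414, 0.1615]
tcp_rot: [1.902, 2.485, -0.005]
ft_force: [13.5, -4.7, -26.6]
gripper_width: 0.0234
```

```bash
python3 st3.py -1 gripA 1
```

```text
gripA -1.0 t 28.5 al -0.49 [-5.799 10.979 26.384 -1.317 -1.928  0.149] w 0.0238 rho [ 0.0041 -0.     -0.0415] j [-0.17 -0.02  1.75 -0.01  1.4  -0.43]
 eff [  2.844 -59.572 -55.238   0.758   4.16    0.459] std [0. 0. 0. 0. 0. 0.] jstd 0.0
```

Call:
{"method": "apply_moves", "body": {"rows": [{"tx": 3.0,"ty": 0,"tz": 0.3,"wx": 0,"wy": -0.07,"wz": 0,"grip": 15},{"tx": 5.9,"ty": 0,"tz": 0.8,"wx": 0,"wy": -0.14,"wz": 0,"grip": 15},{"tx": 8.7,"ty": 0,"tz": 1.6,"wx": 0,"wy": -0.21,"wz": 0,"grip": 15},{"tx": 11.6,"ty": 0,"tz": 2.5,"wx": 0,"wy": -0.28,"wz": 0,"grip": 15},{"tx": 14.3,"ty": 0,"tz": 3.6,"wx": 0,"wy": -0.35,"wz": 0,"grip": 15},{"tx": 17.0,"ty": 0,"tz": 4.9,"wx": 0,"wy": -0.42,"wz": 0,"grip": 15},{"tx": 19.5,"ty": 0,"tz": 6.4,"wx": 0,"wy": -0.49,"wz": 0,"grip": 15},{"tx": 22.0,"ty": 0,"tz": 8.1,"wx": 0,"wy": -0.56,"wz": 0,"grip": 15},{"tx": 24.3,"ty": 0,"tz": 10.0,"wx": 0,"wy": -0.63,"wz": 0,"grip": 15},{"tx": 26.5,"ty": 0,"tz": 11.9,"wx": 0,"wy": -0.7,"wz": 0,"grip": 15},{"tx": 28.6,"ty": 0,"tz": 14.1,"wx": 0,"wy": -0.77,"wz": 0,"grip": 15},{"tx": 30.5,"ty": 0,"tz": 16.4,"wx": 0,"wy": -0.84,"wz": 0,"grip": 15},{"tx": 32.2,"ty": 0,"tz": 18.8,"wx": 0,"wy": -0.91,"wz": 0,"grip": 15},{"tx": 33.8,"ty": 0,"tz": 21.3,"wx": 0,"wy": -0.98,"wz": 0,"grip": 15},{"tx": 35.1,"ty": 0,"tz": 24.0,"wx": 0,"wy": -1.05,"wz": 0,"grip": 15},{"tx": 35.1,"ty": 0,"tz": 24.0,"wx": 0,"wy": -1.05,"wz": 0,"grip": 15},{"tx": 35.1,"ty": 0,"tz": 24.0,"wx": 0,"wy": -1.05,"wz": 0,"grip": 15}], "squeeze": 60}}

```text
time: 29.92
ee_pos: [0.523, -0.0092, 0.1365]
tcp_rot: [1.326, 1.731, -0.77]
ft_force: [22.3, -31.1, -23.2]
gripper_width: 0.0236
```

```bash
python3 st3.py -1 gripA 1; python3 - <<'E'
from h import *
from plant import *
s=get_state();print("to -58deg rho .04",delta(s,*target(-1.0,.04)))
E
```

```text
gripA -1.0 t 29.97 al -60.64 [ 2.81  13.617 42.229 -1.642  1.031 -0.129] w 0.0238 rho [ 0.0041  0.0001 -0.041 ] j [ 0.52  0.27  1.87 -1.01  1.49  0.62]
 eff [ 16.763 -60.28  -43.062  -3.617   7.696   0.088] std [0. 0. 0. 0. 0. 0.] jstd 0.0
to -58deg rho .04 (array([-6.4,  0.2,  1.1]), array([ 0.008 ,  0.0583, -0.002 ]))
```

Call:
{"method": "apply_moves", "body": {"rows": [{"tx": 0,"ty": 0,"tz": 0,"wx": 0,"wy": 0,"wz": 0,"grip": 40},{"tx": 0,"ty": 0,"tz": 0,"wx": 0,"wy": 0,"wz": 0,"grip": 40},{"tx": 0,"ty": 0,"tz": 0,"wx": 0,"wy": 0,"wz": 0,"grip": 40},{"tx": 0,"ty": 0,"tz": 0,"wx": 0,"wy": 0,"wz": 0,"grip": 40}], "squeeze": 60}}

```text
time: 30.3
ee_pos: [0.5237, -0.0083, 0.1384]
tcp_rot: [1.328, 1.73, -0.764]
ft_force: [0.2, -0.1, -0.7]
gripper_width: 0.0392
```

```bash
python3 st3.py 0 free 1; python3 - <<'E'
from h import *
from plant import *
s=get_state()
for a in(-40,-20,0,20,40): print(a,delta(s,*target(np.radians(a),.04)))
E
```

```text
free 0.0 t 30.35 al -60.58 [ 0.164 -0.281 -0.125 -0.007  0.42   0.015] w 0.0399 rho [ 0.0032  0.0011 -0.0424] j [ 0.52  0.27  1.87 -1.01  1.49  0.62]
 eff [-1.3800e-01 -5.1140e+01 -3.7146e+01 -4.9230e+00  3.4680e+00 -1.2000e-02] std [0. 0. 0. 0. 0. 0.] jstd 0.0
-40 (array([-17.2,  -0.6,   5. ]), array([ 0.0112,  0.3592, -0.0027]))
-20 (array([-29.2,  -0.6,  12.1]), array([ 1.170e-02,  7.083e-01, -7.000e-04]))
0 (array([-38. ,  -0.7,  22.8]), array([0.0119, 1.0573, 0.0014]))
20 (array([-42.6,  -0.8,  35.9]), array([0.0119, 1.4064, 0.0036]))
40 (array([-42.5,  -1. ,  49.8]), array([0.0117, 1.7554, 0.0059]))
```

Call:
{"method": "apply_moves", "body": {"rows": [{"tx": -6,"ty": -0.3,"tz": 2,"wx": 0.005,"wy": 0.1,"wz": 0,"grip": 40},{"tx": -12,"ty": -0.6,"tz": 3.5,"wx": 0.011,"wy": 0.25,"wz": 0,"grip": 40},{"tx": -17.2,"ty": -0.6,"tz": 5,"wx": 0.011,"wy": 0.359,"wz": 0,"grip": 40},{"tx": -17.2,"ty": -0.6,"tz": 5,"wx": 0.011,"wy": 0.359,"wz": 0,"grip": 40},{"tx": -17.2,"ty": -0.6,"tz": 5,"wx": 0.011,"wy": 0.359,"wz": 0,"grip": 40},{"tx": -17.2,"ty": -0.6,"tz": 5,"wx": 0.011,"wy": 0.359,"wz": 0,"grip": 40},{"tx": -17.2,"ty": -0.6,"tz": 5,"wx": 0.011,"wy": 0.359,"wz": 0,"grip": 40}], "squeeze": 60}}

```text
time: 30.93
ee_pos: [0.525, -0.0206, 0.1491]
tcp_rot: [1.542, 2.005, -0.564]
ft_force: [-0.0, -0.3, -0.1]
gripper_width: 0.04
```

```bash
python3 st3.py 0 free 2
```

```text
free 0.0 t 31.03 al -40.09 [-0.022 -0.347  0.205  0.018  0.298 -0.05 ] w 0.04 rho [ 0.0018 -0.0011 -0.0391] j [ 0.33  0.03  1.9  -0.72  1.35  0.29]
 eff [-3.8600e-01 -4.6473e+01 -4.4752e+01 -4.2330e+00  1.2870e+00  3.1000e-02] std [0.091 0.192 0.16  0.016 0.003 0.   ] jstd 0.0002
```

Call:
{"method": "apply_moves", "body": {"rows": [{"tx": -4,"ty": 0,"tz": 0.2,"wx": 0,"wy": 0.1,"wz": 0,"grip": 40},{"tx": -9.9,"ty": 0,"tz": 1.2,"wx": 0,"wy": 0.25,"wz": 0,"grip": 40},{"tx": -13.7,"ty": 0,"tz": 2.4,"wx": 0,"wy": 0.349,"wz": 0,"grip": 40},{"tx": -13.7,"ty": 0,"tz": 2.4,"wx": 0,"wy": 0.349,"wz": 0,"grip": 40},{"tx": -13.7,"ty": 0,"tz": 2.4,"wx": 0,"wy": 0.349,"wz": 0,"grip": 40},{"tx": -13.7,"ty": 0,"tz": 2.4,"wx": 0,"wy": 0.349,"wz": 0,"grip": 40},{"tx": -13.7,"ty": 0,"tz": 2.4,"wx": 0,"wy": 0.349,"wz": 0,"grip": 40}], "squeeze": 60}}

```text
time: 31.62
ee_pos: [0.5268, -0.0309, 0.1537]
tcp_rot: [1.733, 2.261, -0.315]
ft_force: [-0.4, 0.2, -0.7]
gripper_width: 0.0399
```

```bash
python3 st3.py 0 free 2
```

```text
free 0.0 t 31.72 al -20.15 [ 0.061 -0.03  -0.35   0.025  0.12  -0.02 ] w 0.04 rho [ 0.0035 -0.0018 -0.0375] j [ 0.09 -0.07  1.86 -0.36  1.31 -0.09]
 eff [ -0.544 -44.113 -47.819  -2.342  -0.157   0.048] std [0.14  0.103 0.112 0.014 0.002 0.003] jstd 0.00027
```

Call:
{"method": "apply_moves", "body": {"rows": [{"tx": -9.9,"ty": 0,"tz": 1.2,"wx": 0,"wy": 0.25,"wz": 0,"grip": 40},{"tx": -19.3,"ty": 0,"tz": 4.9,"wx": 0,"wy": 0.5,"wz": 0,"grip": 40},{"tx": -25.7,"ty": 0,"tz": 9.4,"wx": 0,"wy": 0.698,"wz": 0,"grip": 40},{"tx": -25.7,"ty": 0,"tz": 9.4,"wx": 0,"wy": 0.698,"wz": 0,"grip": 40},{"tx": -25.7,"ty": 0,"tz": 9.4,"wx": 0,"wy": 0.698,"wz": 0,"grip": 40},{"tx": -25.7,"ty": 0,"tz": 9.4,"wx": 0,"wy": 0.698,"wz": 0,"grip": 40},{"tx": -25.7,"ty": 0,"tz": 9.4,"wx": 0,"wy": 0.698,"wz": 0,"grip": 40},{"tx": -25.7,"ty": 0,"tz": 9.4,"wx": 0,"wy": 0.698,"wz": 0,"grip": 40},{"tx": -25.7,"ty": 0,"tz": 9.4,"wx": 0,"wy": 0.698,"wz": 0,"grip": 40},{"tx": -25.7,"ty": 0,"tz": 9.4,"wx": 0,"wy": 0.698,"wz": 0,"grip": 40}], "squeeze": 60}}

```text
time: 32.55
ee_pos: [0.5341, -0.0554, 0.1542]
tcp_rot: [-1.732, -2.263, -0.295]
ft_force: [0.0, 0.0, 0.2]
gripper_width: 0.0402
```

```bash
python3 st3.py 0 free 2
```

```text
free 0.0 t 32.65 al 19.75 [ 0.097 -0.603  0.666  0.028 -0.178  0.027] w 0.04 rho [ 0.0024 -0.0014 -0.0359] j [-0.39  0.18  1.6   0.27  1.59 -0.68]
 eff [-3.2500e-01 -5.4493e+01 -4.5731e+01  1.8000e+00  1.5320e+00  3.1000e-02] std [0.115 0.101 0.012 0.011 0.003 0.002] jstd 0.00017
```

Call:
{"method": "apply_moves", "body": {"rows": [{"tx": -4,"ty": 0,"tz": 0.2,"wx": 0,"wy": 0.1,"wz": 0,"grip": 40},{"tx": -9.9,"ty": 0,"tz": 1.2,"wx": 0,"wy": 0.25,"wz": 0,"grip": 40},{"tx": -13.7,"ty": 0,"tz": 2.4,"wx": 0,"wy": 0.349,"wz": 0,"grip": 40},{"tx": -13.7,"ty": 0,"tz": 2.4,"wx": 0,"wy": 0.349,"wz": 0,"grip": 40},{"tx": -13.7,"ty": 0,"tz": 2.4,"wx": 0,"wy": 0.349,"wz": 0,"grip": 40},{"tx": -13.7,"ty": 0,"tz": 2.4,"wx": 0,"wy": 0.349,"wz": 0,"grip": 40},{"tx": -13.7,"ty": 0,"tz": 2.4,"wx": 0,"wy": 0.349,"wz": 0,"grip": 40}], "squeeze": 60}}

```text
time: 33.23
ee_pos: [0.5384, -0.0666, 0.1498]
tcp_rot: [-1.541, -2.017, -0.551]
ft_force: [-0.1, 0.1, 0.3]
gripper_width: 0.0398
```

```bash
python3 st3.py 0 free 2; python3 - <<'E'
from h import *
from plant import *
s=get_state()
for a in(0,): print(a,delta(s,*target(np.radians(a),.04)))
E
```

```text
free 0.0 t 33.33 al 39.47 [ 0.131 -0.299  0.344  0.068 -0.339  0.06 ] w 0.0402 rho [ 0.0025 -0.0003 -0.0371] j [-0.54  0.43  1.42  0.47  1.8  -0.81]
 eff [-4.0500e-01 -6.3195e+01 -4.2257e+01  2.9080e+00  3.2260e+00  2.4000e-02] std [0.115 0.355 0.144 0.017 0.008 0.001] jstd 9e-05
0 (array([22.9,  0.2,  6.2]), array([-0.0032, -0.6889,  0.0064]))
```

Call:
{"method": "apply_moves", "body": {"rows": [{"tx": 4,"ty": 0,"tz": 1,"wx": 0,"wy": -0.1,"wz": 0,"grip": 40},{"tx": 8,"ty": 0,"tz": 2,"wx": 0,"wy": -0.2,"wz": 0,"grip": 40},{"tx": 12,"ty": 0,"tz": 3,"wx": 0,"wy": -0.3,"wz": 0,"grip": 40},{"tx": 16,"ty": 0,"tz": 4,"wx": 0,"wy": -0.4,"wz": 0,"grip": 40},{"tx": 19,"ty": 0.2,"tz": 5,"wx": 0,"wy": -0.55,"wz": 0.003,"grip": 40},{"tx": 22.9,"ty": 0.2,"tz": 6.2,"wx": -0.003,"wy": -0.689,"wz": 0.006,"grip": 40},{"tx": 22.9,"ty": 0.2,"tz": 6.2,"wx": -0.003,"wy": -0.689,"wz": 0.006,"grip": 40},{"tx": 22.9,"ty": 0.2,"tz": 6.2,"wx": -0.003,"wy": -0.689,"wz": 0.006,"grip": 40},{"tx": 22.9,"ty": 0.2,"tz": 6.2,"wx": -0.003,"wy": -0.689,"wz": 0.006,"grip": 40},{"tx": 22.9,"ty": 0.2,"tz": 6.2,"wx": -0.003,"wy": -0.689,"wz": 0.006,"grip": 40}], "squeeze": 60}}

```text
time: 34.17
ee_pos: [0.5331, -0.0456, 0.1609]
tcp_rot: [1.913, 2.491, 0.002]
ft_force: [-0.4, -0.5, -0.9]
gripper_width: 0.0401
```

```bash
python3 st3.py 0 free 1; python3 - <<'E'
from h import *
from plant import *
s=get_state()
for a in(0,): print(a,delta(s,*target(np.radians(a),.04)))
E
```

```text
free 0.0 t 34.22 al 0.05 [-0.119 -0.149  0.555  0.08  -0.07  -0.02 ] w 0.0399 rho [-0.0004 -0.     -0.0404] j [-0.18 -0.01  1.74  0.    1.41 -0.44]
 eff [ 9.5200e-01 -4.8292e+01 -4.8025e+01  1.3300e-01  6.7000e-02 -9.0000e-03] std [0. 0. 0. 0. 0. 0.] jstd 0.0
0 (array([0.5, 0. , 0.4]), array([ 0.0005, -0.0008, -0.0002]))
```

Grip, then make measuring strokes of -12°, then +16° and so on, around the expected bottom.

Call:
{"method": "apply_moves", "body": {"rows": [{"tx": 0.5,"ty": 0,"tz": 0.4,"wx": 0,"wy": 0,"wz": 0,"grip": 20},{"tx": 0.5,"ty": 0,"tz": 0.4,"wx": 0,"wy": 0,"wz": 0,"grip": 15},{"tx": 0.5,"ty": 0,"tz": 0.4,"wx": 0,"wy": 0,"wz": 0,"grip": 15},{"tx": 0.5,"ty": 0,"tz": 0.4,"wx": 0,"wy": 0,"wz": 0,"grip": 15},{"tx": 0.5,"ty": 0,"tz": 0.4,"wx": 0,"wy": 0,"wz": 0,"grip": 15}], "squeeze": 60}}

```text
time: 34.63
ee_pos: [0.5328, -0.0465, 0.1596]
tcp_rot: [-1.916, -2.489, -0.0]
ft_force: [0.6, -2.6, -1.7]
gripper_width: 0.0235
```

Call:
{"method": "apply_moves", "body": {"rows": [{"tx": 2.0,"ty": 0,"tz": 0,"wx": 0,"wy": -0.05,"wz": 0,"grip": 15},{"tx": 4.0,"ty": 0,"tz": 0.2,"wx": 0,"wy": -0.1,"wz": 0,"grip": 15},{"tx": 6.0,"ty": 0,"tz": 0.4,"wx": 0,"wy": -0.15,"wz": 0,"grip": 15},{"tx": 7.2,"ty": 0,"tz": 0.6,"wx": 0,"wy": -0.18,"wz": 0,"grip": 15},{"tx": 7.9,"ty": 0,"tz": 0.8,"wx": 0,"wy": -0.198,"wz": 0,"grip": 15},{"tx": 8.3,"ty": 0,"tz": 0.9,"wx": 0,"wy": -0.208,"wz": 0,"grip": 15},{"tx": 8.5,"ty": 0,"tz": 0.9,"wx": 0,"wy": -0.213,"wz": 0,"grip": 15},{"tx": 8.5,"ty": 0,"tz": 0.9,"wx": 0,"wy": -0.215,"wz": 0,"grip": 15}], "squeeze": 60}}

```text
time: 35.3
ee_pos: [0.5307, -0.0383, 0.1587]
tcp_rot: [1.809, 2.35, -0.195]
ft_force: [1.1, -3.3, -1.9]
gripper_width: 0.0231
```

```bash
python3 st3.py -1 gripB 7
```

```text
gripB -1.0 t 35.65 al -12.27 [-2.046  0.129  0.93  -0.022 -0.227 -0.031] w 0.0237 rho [-0.0007 -0.0003 -0.0394] j [-0.02 -0.07  1.82 -0.21  1.34 -0.24]
 eff [ 1.1420e+00 -4.4853e+01 -4.8029e+01 -7.5300e-01 -8.2000e-02  2.7000e-02] std [0.158 0.017 0.034 0.046 0.02  0.02 ] jstd 0.00016
```

Call:
{"method": "apply_moves", "body": {"rows": [{"tx": -2.0,"ty": 0,"tz": 0,"wx": 0,"wy": 0.05,"wz": 0,"grip": 15},{"tx": -4.0,"ty": 0,"tz": 0.2,"wx": 0,"wy": 0.1,"wz": 0,"grip": 15},{"tx": -6.0,"ty": 0,"tz": 0.4,"wx": 0,"wy": 0.15,"wz": 0,"grip": 15},{"tx": -7.2,"ty": 0,"tz": 0.6,"wx": 0,"wy": 0.18,"wz": 0,"grip": 15},{"tx": -7.9,"ty": 0,"tz": 0.8,"wx": 0,"wy": 0.198,"wz": 0,"grip": 15},{"tx": -8.3,"ty": 0,"tz": 0.9,"wx": 0,"wy": 0.208,"wz": 0,"grip": 15},{"tx": -8.5,"ty": 0,"tz": 0.9,"wx": 0,"wy": 0.213,"wz": 0,"grip": 15},{"tx": -8.5,"ty": 0,"tz": 0.9,"wx": 0,"wy": 0.215,"wz": 0,"grip": 15}], "squeeze": 60}}

```text
time: 36.32
ee_pos: [0.5328, -0.0463, 0.1596]
tcp_rot: [-1.916, -2.489, -0.001]
ft_force: [-0.4, 2.2, 1.0]
gripper_width: 0.0236
```

```bash
python3 st3.py 1 gripB 7
```

```text
gripB 1.0 t 36.67 al 0.03 [ 0.964 -0.05  -0.004  0.065  0.016  0.006] w 0.0236 rho [-0.0006 -0.0002 -0.0396] j [-0.18 -0.01  1.74  0.    1.41 -0.44]
 eff [-6.4000e-01 -4.7330e+01 -4.8153e+01 -1.5000e-01 -8.2000e-02 -1.5000e-02] std [0.116 0.102 0.023 0.051 0.023 0.017] jstd 0.00014
```

Call:
{"method": "apply_moves", "body": {"rows": [{"tx": -2.8,"ty": 0,"tz": 0.1,"wx": 0,"wy": 0.07,"wz": 0,"grip": 15},{"tx": -5.6,"ty": 0,"tz": 0.4,"wx": 0,"wy": 0.14,"wz": 0,"grip": 15},{"tx": -8.3,"ty": 0,"tz": 0.9,"wx": 0,"wy": 0.21,"wz": 0,"grip": 15},{"tx": -11,"ty": 0,"tz": 1.6,"wx": 0,"wy": 0.28,"wz": 0,"grip": 15},{"tx": -13.3,"ty": 0,"tz": 2.3,"wx": 0,"wy": 0.34,"wz": 0,"grip": 15},{"tx": -14.8,"ty": 0,"tz": 2.8,"wx": 0,"wy": 0.38,"wz": 0,"grip": 15},{"tx": -15.9,"ty": 0,"tz": 3.3,"wx": 0,"wy": 0.41,"wz": 0,"grip": 15},{"tx": -16.5,"ty": 0,"tz": 3.6,"wx": 0,"wy": 0.425,"wz": 0,"grip": 15},{"tx": -16.8,"ty": 0,"tz": 3.7,"wx": 0,"wy": 0.433,"wz": 0,"grip": 15},{"tx": -16.9,"ty": 0,"tz": 3.7,"wx": 0,"wy": 0.436,"wz": 0,"grip": 15}], "squeeze": 60}}

```text
time: 37.5
ee_pos: [0.537, -0.0622, 0.1561]
tcp_rot: [-1.689, -2.195, -0.376]
ft_force: [-1.5, 5.0, 4.4]
gripper_width: 0.0232
```

```bash
python3 st3.py 1 gripB 7
```

```text
gripB 1.0 t 37.85 al 25.03 [ 5.986e+00 -6.450e-01 -1.083e+00  2.310e-01  8.830e-01  4.000e-03] w 0.0235 rho [-0.0002 -0.0003 -0.0399] j [-0.44  0.24  1.55  0.33  1.64 -0.73]
 eff [-2.3680e+00 -5.6060e+01 -4.5452e+01  7.8900e-01  3.3100e-01  2.5000e-02] std [0.096 0.078 0.049 0.121 0.119 0.012] jstd 0.00033
```

Call:
{"method": "apply_moves", "body": {"rows": [{"tx": 2.8,"ty": 0,"tz": 0.1,"wx": 0,"wy": -0.07,"wz": 0,"grip": 15},{"tx": 5.6,"ty": 0,"tz": 0.4,"wx": 0,"wy": -0.14,"wz": 0,"grip": 15},{"tx": 8.3,"ty": 0,"tz": 0.9,"wx": 0,"wy": -0.21,"wz": 0,"grip": 15},{"tx": 11,"ty": 0,"tz": 1.6,"wx": 0,"wy": -0.28,"wz": 0,"grip": 15},{"tx": 13.7,"ty": 0,"tz": 2.4,"wx": 0,"wy": -0.35,"wz": 0,"grip": 15},{"tx": 16.3,"ty": 0,"tz": 3.5,"wx": 0,"wy": -0.42,"wz": 0,"grip": 15},{"tx": 18.8,"ty": 0,"tz": 4.7,"wx": 0,"wy": -0.49,"wz": 0,"grip": 15},{"tx": 20.6,"ty": 0,"tz": 5.7,"wx": 0,"wy": -0.54,"wz": 0,"grip": 15},{"tx": 21.9,"ty": 0,"tz": 6.6,"wx": 0,"wy": -0.58,"wz": 0,"grip": 15},{"tx": 22.6,"ty": 0,"tz": 7,"wx": 0,"wy": -0.6,"wz": 0,"grip": 15},{"tx": 22.8,"ty": 0,"tz": 7.2,"wx": 0,"wy": -0.608,"wz": 0,"grip": 15},{"tx": 22.9,"ty": 0,"tz": 7.2,"wx": 0,"wy": -0.61,"wz": 0,"grip": 15}], "squeeze": 60}}

```text
time: 38.85
ee_pos: [0.5311, -0.04, 0.1589]
tcp_rot: [1.827, 2.377, -0.161]
ft_force: [2.7, -5.2, -4.4]
gripper_width: 0.0236
```

```bash
python3 st3.py -1 gripB 7
```

```text
gripB -1.0 t 39.2 al -9.94 [-3.844  1.544  6.029 -0.347 -0.758  0.056] w 0.0234 rho [-0.0008 -0.0003 -0.0394] j [-0.05 -0.06  1.8  -0.17  1.35 -0.28]
 eff [ 2.2130e+00 -4.7414e+01 -4.9437e+01  4.6000e-02  7.9400e-01 -4.6000e-02] std [0.032 0.275 0.166 0.136 0.214 0.021] jstd 0.00043
```

Call:
{"method": "apply_moves", "body": {"rows": [{"tx": 2.8,"ty": 0,"tz": 0.1,"wx": 0,"wy": -0.07,"wz": 0,"grip": 15},{"tx": 5.6,"ty": 0,"tz": 0.4,"wx": 0,"wy": -0.14,"wz": 0,"grip": 15},{"tx": 8.3,"ty": 0,"tz": 0.9,"wx": 0,"wy": -0.21,"wz": 0,"grip": 15},{"tx": 11,"ty": 0,"tz": 1.6,"wx": 0,"wy": -0.28,"wz": 0,"grip": 15},{"tx": 13.3,"ty": 0,"tz": 2.3,"wx": 0,"wy": -0.34,"wz": 0,"grip": 15},{"tx": 14.8,"ty": 0,"tz": 2.8,"wx": 0,"wy": -0.38,"wz": 0,"grip": 15},{"tx": 15.9,"ty": 0,"tz": 3.3,"wx": 0,"wy": -0.41,"wz": 0,"grip": 15},{"tx": 16.5,"ty": 0,"tz": 3.6,"wx": 0,"wy": -0.425,"wz": 0,"grip": 15},{"tx": 16.8,"ty": 0,"tz": 3.7,"wx": 0,"wy": -0.433,"wz": 0,"grip": 15},{"tx": 16.9,"ty": 0,"tz": 3.7,"wx": 0,"wy": -0.436,"wz": 0,"grip": 15}], "squeeze": 60}}

```text
time: 40.03
ee_pos: [0.5271, -0.025, 0.1527]
tcp_rot: [1.594, 2.07, -0.503]
ft_force: [2.9, -6.8, -1.1]
gripper_width: 0.0239
```

```bash
python3 st3.py -1 gripB 7
```

```text
gripB -1.0 t 40.38 al -34.94 [-3.509  0.226  3.874 -0.182 -0.432 -0.035] w 0.0238 rho [-0.0011 -0.0003 -0.0391] j [ 0.27 -0.01  1.89 -0.63  1.33  0.19]
 eff [ 2.5940e+00 -4.5144e+01 -4.5932e+01 -2.4310e+00  7.4700e-01  2.0000e-02] std [0.207 0.077 0.044 0.078 0.029 0.023] jstd 0.00035
```

Call:
{"method": "apply_moves", "body": {"rows": [{"tx": -2.8,"ty": 0,"tz": 0.1,"wx": 0,"wy": 0.07,"wz": 0,"grip": 15},{"tx": -5.6,"ty": 0,"tz": 0.4,"wx": 0,"wy": 0.14,"wz": 0,"grip": 15},{"tx": -8.3,"ty": 0,"tz": 0.9,"wx": 0,"wy": 0.21,"wz": 0,"grip": 15},{"tx": -11,"ty": 0,"tz": 1.6,"wx": 0,"wy": 0.28,"wz": 0,"grip": 15},{"tx": -13.3,"ty": 0,"tz": 2.3,"wx": 0,"wy": 0.34,"wz": 0,"grip": 15},{"tx": -14.8,"ty": 0,"tz": 2.8,"wx": 0,"wy": 0.38,"wz": 0,"grip": 15},{"tx": -15.9,"ty": 0,"tz": 3.3,"wx": 0,"wy": 0.41,"wz": 0,"grip": 15},{"tx": -16.5,"ty": 0,"tz": 3.6,"wx": 0,"wy": 0.425,"wz": 0,"grip": 15},{"tx": -16.8,"ty": 0,"tz": 3.7,"wx": 0,"wy": 0.433,"wz": 0,"grip": 15},{"tx": -16.9,"ty": 0,"tz": 3.7,"wx": 0,"wy": 0.436,"wz": 0,"grip": 15}], "squeeze": 60}}

```text
time: 41.22
ee_pos: [0.531, -0.0399, 0.1588]
tcp_rot: [1.832, 2.378, -0.158]
ft_force: [0.9, 3.6, -5.3]
gripper_width: 0.0236
```

```bash
python3 st3.py 1 gripB 7; cat > fit3.py <<'E'
import numpy as np,json
from scipy.optimize import least_squares
# combined: log.txt = grip0 ; log3 gripB. drum offset between grips: slug angle in grip frame
rows=[]
for l in open("log.txt"):
    d,al,F,M,_=map(float,l.split());rows.append((0 if d==0 else 1,d,np.radians(al),F,M,6))
for l in open("log3.txt"):
    o=json.loads(l)
    if o["tag"]=="gripA":continue
    rows.append((0 if o["tag"]=="free" else 2,o["d"],o["al"],o["FM"][0],o["FM"][4],7 if o["tag"]=="gripB" else 2))
r=np.array(rows);g,d,al,F,M,N=r.T
# grip0 left drum at al 20.79; gripA from 59.96 to -60.6 ; gripB grabbed at 0.05
sh=np.radians(20.79-(59.96+60.6)-0.05)  # angle of grip0 mark in gripB frame (al_B=0)
sl=al+np.where(g==1,0,sh)
def model(x,uB,u0):
    D,f,A,be,b,b0=x;G=A*np.sin(sl+be)*(g>0)
    return M-(D*F-d*f+G+b*np.sin(al)+b0)
for use,nm in((g>=0,"all"),(g!=1,"free+B"),(g!=2,"free+0")):
  for prior in(0,1):
    w=np.sqrt(N/7)/.06
    fn=lambda x:np.r_[(model(x,0,0)*w)[use],prior*(x[1]-.3)/.04,prior*(x[2]-.26)/.02]
    s=least_squares(fn,[.25,.3,.26,-1.3,-.48,0])
    C=np.linalg.pinv(s.jac.T@s.jac);x=s.x
    down=np.degrees(-np.pi-x[3]-sh)%360;down=(down+180)%360-180
    print(nm,prior,"D f A be b b0",x.round(3),"sd",np.sqrt(np.diag(C)).round(3),"chi2",round(2*s.cost,1),use.sum(),"al_B for slug down",round(down,1),"+-",round(np.degrees(C[3,3]**.5),1))
E
python3 fit3.py
```

```text
gripB 1.0 t 41.57 al -9.93 [ 3.904  3.83   6.662 -0.507  0.889 -0.145] w 0.0236 rho [-0.0007 -0.0003 -0.0393] j [-0.05 -0.06  1.8  -0.17  1.35 -0.28]
 eff [ -2.332 -48.605 -50.932  -2.848   0.517   0.099] std [0.094 0.456 0.272 0.181 0.14  0.027] jstd 0.00041
all 0 D f A be b b0 [ 0.233  0.143  0.25  -1.302 -0.45  -0.043] sd [0.011 0.04  0.046 0.127 0.039 0.022] chi2 18.1 27 al_B for slug down -5.6 +- 7.3
all 1 D f A be b b0 [ 0.25   0.214  0.266 -1.32  -0.423 -0.053] sd [0.008 0.027 0.018 0.104 0.036 0.017] chi2 26.4 27 al_B for slug down -4.5 +- 5.9
free+B 0 D f A be b b0 [ 0.238  0.123  0.26  -1.149 -0.468 -0.018] sd [0.018 0.058 0.14  0.184 0.056 0.03 ] chi2 6.0 16 al_B for slug down -14.3 +- 10.5
free+B 1 D f A be b b0 [ 0.267  0.243  0.26  -1.127 -0.469 -0.018] sd [0.011 0.033 0.02  0.166 0.052 0.03 ] chi2 12.3 16 al_B for slug down -15.6 +- 9.5
free+0 0 D f A be b b0 [ 0.229  0.148  0.283 -1.3   -0.47  -0.014] sd [0.016 0.056 0.06  0.228 0.056 0.028] chi2 11.0 21 al_B for slug down -5.7 +- 13.1
free+0 1 D f A be b b0 [ 0.249  0.232  0.27  -1.303 -0.431 -0.044] sd [0.009 0.031 0.019 0.214 0.05  0.021] chi2 18.0 21 al_B for slug down -5.5 +- 12.3
```

```bash
cat > eff.py <<'E'
import numpy as np,json
O=[json.loads(l) for l in open("log3.txt")]
al=np.array([o["al"] for o in O]);q=np.array([o["q"] for o in O]);e=np.array([o["e"] for o in O])
P=[np.polyfit(al,q[:,j],5) for j in range(6)]
print("q fit rms",[float((q[:,j]-np.polyval(P[j],al)).std().round(4)) for j in range(6)])
for o,a,ee in zip(O,al,e):
    dq=np.array([np.polyval(np.polyder(p),a) for p in P])
    print(o["tag"],o["d"],round(np.degrees(a),1),"dq",dq.round(2),"power",round(float(dq@ee),3),"Mfree-corr",round(o["FM"][4]+.47*np.sin(a)-.25*o["FM"][0],3))
E
python3 eff.py
```

```text
q fit rms [0.0026, 0.0025, 0.0023, 0.002, 0.0009, 0.0018]
free 0.0 0.7 dq [-0.7   0.39 -0.39  0.91  0.43 -0.85] power 0.048 Mfree-corr -0.077
gripA 0.0 60.0 dq [-0.28  0.84 -0.58  0.61  0.69 -0.09] power -33.59 Mfree-corr -0.229
gripA -1.0 -0.5 dq [-0.71  0.37 -0.38  0.92  0.42 -0.86] power -1.233 Mfree-corr -0.482
gripA -1.0 -60.6 dq [-0.38 -0.8   0.17  0.57 -0.41 -0.72] power 29.321 Mfree-corr -0.081
free 0.0 -60.6 dq [-0.38 -0.8   0.17  0.57 -0.41 -0.73] power 30.426 Mfree-corr -0.031
free 0.0 -40.1 dq [-0.65 -0.51 -0.03  0.99 -0.28 -1.07] power 20.663 Mfree-corr 0.001
free 0.0 -20.1 dq [-0.76 -0.05 -0.22  1.07  0.09 -1.08] power 10.933 Mfree-corr -0.057
free 0.0 19.7 dq [-0.52  0.67 -0.48  0.67  0.59 -0.54] power -12.406 Mfree-corr -0.044
free 0.0 39.5 dq [-0.32  0.81 -0.54  0.49  0.63 -0.24] power -24.742 Mfree-corr -0.074
free 0.0 0.0 dq [-0.71  0.38 -0.38  0.92  0.42 -0.86] power -0.616 Mfree-corr -0.04
gripB -1.0 -12.3 dq [-0.76  0.13 -0.29  1.03  0.23 -1.01] power 6.609 Mfree-corr 0.185
gripB 1.0 0.0 dq [-0.71  0.38 -0.38  0.92  0.42 -0.86] power 0.614 Mfree-corr -0.225
gripB 1.0 25.0 dq [-0.46  0.73 -0.5   0.61  0.61 -0.45] power -16.1 Mfree-corr -0.414
gripB -1.0 -9.9 dq [-0.76  0.18 -0.31  1.01  0.27 -0.99] power 5.507 Mfree-corr 0.122
gripB -1.0 -34.9 dq [-0.69 -0.4  -0.08  1.04 -0.19 -1.1 ] power 17.255 Mfree-corr 0.176
gripB 1.0 -9.9 dq [-0.76  0.18 -0.31  1.01  0.27 -0.99] power 6.035 Mfree-corr -0.168
```

```bash
cat > fit4.py <<'E'
exec(open("fit3.py").read().split("def model")[0])
F=np.where(g==0,0,F);sd=np.where(g==0,.05,.15)/np.sqrt(N)
for Dp in(None,.27,.28,.29):
  for use,nm in((g>=0,"all"),(g!=1,"B")):
    def fn(x):
        D,f,A,be,b,b0=x
        return np.r_[((M-(D*F-d*f+A*np.sin(sl+be)*(g>0)+b*np.sin(al)+b0))/sd)[use],(f-.3)/.05,(A-.26)/.02,0 if Dp is None else (D-Dp)/.002]
    s=least_squares(fn,[.25,.3,.26,-1.3,-.48,0],loss="soft_l1");x=s.x;C=np.linalg.pinv(s.jac.T@s.jac)
    down=(np.degrees(-np.pi-x[3]-sh)+180)%360-180
    print(Dp,nm,x.round(3),"cost",round(2*s.cost,1),"down al_B",round(down,1),"+-",round(np.degrees(C[3,3]**.5),1))
print([(int(a),round(float(v),2)) for a,v in zip(np.degrees(al)[g>0],fn(x)[:len(M)][g[g!=1].size*0:] [:0])] , "res B/all")
E
python3 fit4.py; python3 -c "
from plant import *;print(get_state()['time'])"
```

```text
None all [ 0.24   0.166  0.268 -1.243 -0.463 -0.033] cost 19.8 down al_B -9.0 +- 5.7
None B [ 0.265  0.222  0.26  -1.191 -0.474 -0.027] cost 10.2 down al_B -11.9 +- 8.0
0.27 all [ 0.269  0.259  0.297 -1.204 -0.454 -0.038] cost 26.0 down al_B -11.2 +- 6.2
0.27 B [ 0.27   0.237  0.26  -1.19  -0.474 -0.027] cost 10.2 down al_B -12.0 +- 8.0
0.28 all [ 0.279  0.285  0.315 -1.202 -0.453 -0.038] cost 30.4 down al_B -11.3 +- 6.0
0.28 B [ 0.28   0.265  0.261 -1.186 -0.475 -0.027] cost 10.6 down al_B -12.2 +- 7.9
0.29 all [ 0.289  0.309  0.335 -1.203 -0.453 -0.038] cost 35.7 down al_B -11.3 +- 5.7
0.29 B [ 0.29   0.289  0.261 -1.183 -0.475 -0.027] cost 11.6 down al_B -12.4 +- 7.8
[] res B/all
41.5667
```

Call:
{"method": "apply_moves", "body": {"rows": [{"tx": -1.2,"ty": 0,"tz": 0,"wx": 0,"wy": 0.03,"wz": 0,"grip": 15},{"tx": -2.4,"ty": 0,"tz": 0.1,"wx": 0,"wy": 0.06,"wz": 0,"grip": 15},{"tx": -3.2,"ty": 0,"tz": 0.1,"wx": 0,"wy": 0.08,"wz": 0,"grip": 15},{"tx": -3.7,"ty": 0,"tz": 0.2,"wx": 0,"wy": 0.093,"wz": 0,"grip": 15},{"tx": -4.0,"ty": 0,"tz": 0.2,"wx": 0,"wy": 0.101,"wz": 0,"grip": 15},{"tx": -4.2,"ty": 0,"tz": 0.2,"wx": 0,"wy": 0.105,"wz": 0,"grip": 15},{"tx": -4.2,"ty": 0,"tz": 0.2,"wx": 0,"wy": 0.107,"wz": 0,"grip": 15}], "squeeze": 60}}

```text
time: 42.15
ee_pos: [0.5321, -0.0438, 0.1593]
tcp_rot: [1.884, 2.448, -0.063]
ft_force: [1.9, 3.4, -5.6]
gripper_width: 0.0237
```

```bash
python3 st3.py 1 gripB 10
```

```text
gripB 1.0 t 42.65 al -3.8 [ 3.704  3.628  6.105 -0.443  0.606 -0.098] w 0.0236 rho [-0.0006 -0.0003 -0.0394] j [-0.13 -0.03  1.77 -0.06  1.38 -0.38]
 eff [ -2.403 -49.418 -50.507  -1.958   0.483   0.108] std [0.073 0.08  0.034 0.048 0.024 0.013] jstd 0.00013
```

Call:
{"method": "apply_moves", "body": {"rows": [{"tx": 2.0,"ty": 0,"tz": 0,"wx": 0,"wy": -0.05,"wz": 0,"grip": 15},{"tx": 4.0,"ty": 0,"tz": 0.2,"wx": 0,"wy": -0.1,"wz": 0,"grip": 15},{"tx": 6.0,"ty": 0,"tz": 0.4,"wx": 0,"wy": -0.15,"wz": 0,"grip": 15},{"tx": 7.2,"ty": 0,"tz": 0.6,"wx": 0,"wy": -0.18,"wz": 0,"grip": 15},{"tx": 7.9,"ty": 0,"tz": 0.8,"wx": 0,"wy": -0.198,"wz": 0,"grip": 15},{"tx": 8.3,"ty": 0,"tz": 0.9,"wx": 0,"wy": -0.208,"wz": 0,"grip": 15},{"tx": 8.5,"ty": 0,"tz": 0.9,"wx": 0,"wy": -0.213,"wz": 0,"grip": 15},{"tx": 8.5,"ty": 0,"tz": 0.9,"wx": 0,"wy": -0.215,"wz": 0,"grip": 15}], "squeeze": 60}}

```text
time: 43.32
ee_pos: [0.53, -0.0361, 0.1579]
tcp_rot: [1.774, 2.304, -0.252]
ft_force: [4.2, -1.5, -7.1]
gripper_width: 0.0238
```

```bash
python3 st3.py -1 gripB 10
```

```text
gripB -1.0 t 43.82 al -16.13 [-0.886  3.318  8.122 -0.553  0.162 -0.238] w 0.0237 rho [-0.0008 -0.0003 -0.0392] j [ 0.03 -0.07  1.83 -0.28  1.32 -0.17]
 eff [  0.825 -47.757 -50.188  -1.861   0.969   0.216] std [0.201 0.057 0.011 0.174 0.078 0.022] jstd 0.00023
```

Call:
{"method": "apply_moves", "body": {"rows": [{"tx": -2.0,"ty": 0,"tz": 0,"wx": 0,"wy": 0.05,"wz": 0,"grip": 15},{"tx": -4.0,"ty": 0,"tz": 0.2,"wx": 0,"wy": 0.1,"wz": 0,"grip": 15},{"tx": -6.0,"ty": 0,"tz": 0.4,"wx": 0,"wy": 0.15,"wz": 0,"grip": 15},{"tx": -7.2,"ty": 0,"tz": 0.6,"wx": 0,"wy": 0.18,"wz": 0,"grip": 15},{"tx": -7.9,"ty": 0,"tz": 0.8,"wx": 0,"wy": 0.198,"wz": 0,"grip": 15},{"tx": -8.3,"ty": 0,"tz": 0.9,"wx": 0,"wy": 0.208,"wz": 0,"grip": 15},{"tx": -8.5,"ty": 0,"tz": 0.9,"wx": 0,"wy": 0.213,"wz": 0,"grip": 15},{"tx": -8.5,"ty": 0,"tz": 0.9,"wx": 0,"wy": 0.215,"wz": 0,"grip": 15}], "squeeze": 60}}

```text
time: 44.48
ee_pos: [0.5321, -0.0438, 0.1593]
tcp_rot: [1.884, 2.448, -0.063]
ft_force: [2.1, 3.1, -6.9]
gripper_width: 0.0232
```

```bash
python3 st3.py 1 gripB 10
```

```text
gripB 1.0 t 44.98 al -3.79 [ 2.747  3.876  6.965 -0.57   0.411 -0.113] w 0.0238 rho [-0.0006 -0.0003 -0.0394] j [-0.13 -0.03  1.77 -0.06  1.38 -0.38]
 eff [ -2.036 -49.969 -50.917  -1.697   0.735   0.116] std [0.199 0.126 0.091 0.166 0.034 0.016] jstd 0.00019
```

Call:
{"method": "apply_moves", "body": {"rows": [{"tx": 2.0,"ty": 0,"tz": 0,"wx": 0,"wy": -0.05,"wz": 0,"grip": 15},{"tx": 4.0,"ty": 0,"tz": 0.2,"wx": 0,"wy": -0.1,"wz": 0,"grip": 15},{"tx": 6.0,"ty": 0,"tz": 0.4,"wx": 0,"wy": -0.15,"wz": 0,"grip": 15},{"tx": 7.2,"ty": 0,"tz": 0.6,"wx": 0,"wy": -0.18,"wz": 0,"grip": 15},{"tx": 7.9,"ty": 0,"tz": 0.8,"wx": 0,"wy": -0.198,"wz": 0,"grip": 15},{"tx": 8.3,"ty": 0,"tz": 0.9,"wx": 0,"wy": -0.208,"wz": 0,"grip": 15},{"tx": 8.5,"ty": 0,"tz": 0.9,"wx": 0,"wy": -0.213,"wz": 0,"grip": 15},{"tx": 8.5,"ty": 0,"tz": 0.9,"wx": 0,"wy": -0.215,"wz": 0,"grip": 15}], "squeeze": 60}}

```text
time: 45.65
ee_pos: [0.5301, -0.036, 0.1579]
tcp_rot: [1.774, 2.304, -0.252]
ft_force: [4.2, -1.7, -8.3]
gripper_width: 0.0236
```

```bash
python3 st3.py -1 gripB 10; sed -i 's/,7 if o\["tag"\]=="gripB" else 2/,10 if o["tag"]=="gripB" else 2/' fit3.py; python3 fit4.py
```

```text
gripB -1.0 t 46.15 al -16.13 [-0.65   3.377  9.074 -0.607  0.253 -0.153] w 0.0239 rho [-0.0008 -0.0003 -0.0392] j [ 0.03 -0.07  1.83 -0.28  1.32 -0.17]
 eff [  0.713 -48.191 -50.595  -2.057   1.016   0.174] std [0.195 0.04  0.013 0.17  0.066 0.019] jstd 0.00018
None all [ 0.25   0.216  0.275 -1.219 -0.46  -0.034] cost 27.9 down al_B -10.3 +- 5.1
None B [ 0.272  0.28   0.261 -1.117 -0.476 -0.027] cost 16.2 down al_B -16.2 +- 6.2
0.27 all [ 0.269  0.273  0.299 -1.181 -0.456 -0.037] cost 31.1 down al_B -12.5 +- 4.5
0.27 B [ 0.27   0.275  0.261 -1.121 -0.475 -0.027] cost 16.3 down al_B -16.0 +- 6.0
0.28 all [ 0.279  0.296  0.318 -1.172 -0.456 -0.038] cost 35.1 down al_B -13.0 +- 4.4
0.28 B [ 0.28   0.297  0.262 -1.106 -0.476 -0.027] cost 16.6 down al_B -16.8 +- 6.0
0.29 all [ 0.288  0.318  0.339 -1.165 -0.455 -0.038] cost 40.5 down al_B -13.4 +- 4.2
0.29 B [ 0.29   0.318  0.262 -1.094 -0.476 -0.027] cost 17.9 down al_B -17.5 +- 6.0
[] res B/all
```

Call:
{"method": "apply_moves", "body": {"rows": [{"tx": -0.8,"ty": 0,"tz": 0,"wx": 0,"wy": 0.02,"wz": 0,"grip": 15},{"tx": -1.6,"ty": 0,"tz": 0,"wx": 0,"wy": 0.04,"wz": 0,"grip": 15},{"tx": -2.1,"ty": 0,"tz": 0.1,"wx": 0,"wy": 0.053,"wz": 0,"grip": 15},{"tx": -2.2,"ty": 0,"tz": 0.1,"wx": 0,"wy": 0.055,"wz": 0,"grip": 15},{"tx": -2.2,"ty": 0,"tz": 0.1,"wx": 0,"wy": 0.055,"wz": 0,"grip": 15},{"tx": -2.2,"ty": 0,"tz": 0.1,"wx": 0,"wy": 0.055,"wz": 0,"grip": 15},{"tx": -2.2,"ty": 0,"tz": 0.1,"wx": 0,"wy": 0.055,"wz": 0,"grip": 15},{"tx": -2.2,"ty": 0,"tz": 0.1,"wx": 0,"wy": 0.055,"wz": 0,"grip": 15}], "squeeze": 60}}

```text
time: 46.82
ee_pos: [0.5306, -0.0381, 0.1585]
tcp_rot: [1.803, 2.342, -0.206]
ft_force: [4.0, 0.8, -8.4]
gripper_width: 0.0237
```

```bash
python3 m.py; python3 - <<'E'
from h import *
from plant import *
a=read_camera("top")["color"];b=read_camera("side")["color"];o=np.load("pics/top0.npz")["color"]
d=cv2.absdiff(cv2.GaussianBlur(a,(5,5),0),cv2.GaussianBlur(o,(5,5),0)).max(2)
for nm,(x0,x1,y0,y1) in dict(petri=(178,217,255,292),pencil=(266,336,272,290),caliper=(360,398,195,295),loupe=(153,180,160,182)).items(): print(nm,d[y0:y1,x0:x1].max(),(d[y0:y1,x0:x1]>40).sum())
cv2.imwrite("pics/end.png",np.hstack([cv2.resize(a[120:300,130:410,::-1],(400,257)),cv2.resize(b[150:330,200:480,::-1],(400,257))]))
E
```

```text
t 46.8167 w 0.0237 al -12.99 rho 0.0393 side [-0.0009 -0.0003 -0.0393]
 F tool [1.69 4.11 8.27] M tool [-0.522  0.495 -0.169] rFn -0.059 Mn 0.494 sum 0.436 j [-0.01 -0.07  1.82 -0.22  1.33 -0.23]
petri 50 167
pencil 81 71
caliper 21 0
loupe 57 286
```

View pics/end.png

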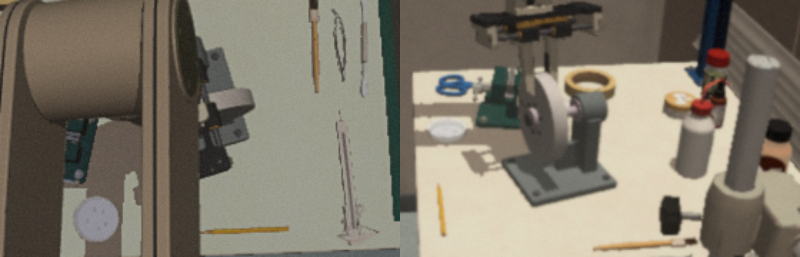

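The closing picture shows the drum pinched at the top. In the top half the petri dish is at (97,218), the pencil at (245,230) and the caliper at (347,180), all where they were. The arm hides the loupe.

```bash
python3 -c "
from plant import *
print(job_done())"
```

```text
the job is handed in; nothing more can be done
None
```

The drum is still gripped at the rim (23.7 mm opening, 60 N), with the side I judged heavy held straight down. I handed the job in at about 47 s of the 72 s allowed. How close "straight down" is remains uncertain by about ±5° by my fits.

**How I found the heavy side:** I turned the drum both ways in three grips and read the wrist force and torque. I also took readings with the fingers open to remove the gripper's own weight from the numbers.

**What the checks showed:**
- **Disagreement between fits:** different fits put the straight-down position at grip tilts from -10° to -17.5°. I settled on -13°, and the final reading was -12.99°.
- **Friction:** fits using only the torque readings gave a friction of 0.14 to 0.22 N m, against the stated 0.3. Holding the sensor lever arm at 0.27 to 0.29 m gave 0.26 to 0.32 N m, but those fits matched the data less well.
- **Joint torques:** I tried them as a second check, but they were too unsettled to use.
- **Forces:** the largest reading I saw was about 50 N at the wrist, in the middle of one turn. At the end it was about 9 N.
- **Bystanders:** the petri dish, pencil and caliper look unmoved in the last picture. My automatic picture comparison flagged changes around the petri dish, pencil and loupe, which I put down to the arm and its shadow. The arm hid the loupe, so I could not confirm it directly, though the gripper never went near it.

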